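# Stack the divided craft tote on the full one

### The arm

A 6-joint arm with a two-finger parallel gripper is mounted at the origin on the work surface. World frame = base frame: x ahead of the robot, y to its left, z up, the work surface at z = 0. Lengths are in m, angles in rad, forces in N, time in s.
With the tool pointing down it reaches from about 0.325 to 0.775 m from the base axis. Payload 5.5 kg.
Tool frame: the origin (TCP) lies on the centre line of the jaws, within the pads' length; the fingertips stand ahead of it and the grasp point (between the pads) is the TCP (robot.nose_length is the z of the fingertips in the tool frame, in m); z points along the fingers, y is the line along which they close (so a half turn about z gives the same grasp; the last joint's range is limited). The gripper opens to 88 mm and grips with 3 to 60 N. Pads are 20 mm wide; open, the fingers measure 115 mm over their backs; the gripper's body (75 mm by 178 mm) begins 61 mm behind the grasp point.
Start: joints at [-1.184, 0.091, 1.231, -0, 1.82, -0.057], TCP at [0.258, -0.542, 0.242] pointing down, gripper open.
Joint ranges: [-2.87, 2.87], [-0.86, 2.18], [0.17, 2.46], [-1.51, 4.65], [0.06, 2.69], [-2.65, 2.65]. Speed limits (rad/s): [2.57, 2.57, 3.01, 3.14, 3.14, 3.14].

### API

Orientations are given as a unit quaternion [w, x, y, z].
In Python, from bench import robot gives the robot as it stands.
- The arm moves only by the tool play_rows, never from a script. Its argument "motion" is a list of rows, each an object of numbers: "grip": the closure, from -1 (fully open) to 1 (shut); "dx", "dy", "dz": the shift along the tool's x, y, z as a fraction of full scale; "turn": the turn about the tool's z as a fraction of full scale. A call has 1 to 20 rows; each row shifts and turns the commanded pose from where the row before left it, along the tool's axes as they then stand; what a row does not reach is not made up. Full scale, the value 1, is 0.2 m for a shift and 0.5 rad for a turn. A row lasts 1/12 s, in which the tool goes at most 41.7 mm and 7.16 degrees, less where a joint would pass 70% of its speed; a pose out of reach is approached as far as the arm can. A call with a number of a shift or a turn outside -1 to 1 is refused whole. A call with a gripper value outside its range is refused whole. The fingers move at their own pace and stop on an object; the grip force is fixed at half the most. Time passes only in rows, so rows that do not move let the fingers close. It gives the time, the measured TCP pose, the force, the opening and the grip force at its end, in the units of the state.
- robot.get_obs(): the state, without advancing time (a new reading comes with each control period).
- robot.grab_frame(name): name is "scene" or "top" or "wrist"; returns (picture, depth): 480x640x3 uint8, blue, green, red; 480x640 float32, m along the optical axis (not along the pixel's ray), 0 where there is no reading.
- robot.camera_model(name): a dict with "fx", "fy", "cx", "cy" (pixels), "k1" (the pictures are not rectified: a ray, as slopes to the right and down, at radius r is drawn at 1 + k1 r^2 times it, then the intrinsics apply), "rvec" (rotation vector, rad) and "tvec" (3), from world to camera coordinates, as OpenCV has them; the wrist camera has in their place "T_tool_cam" (4x4, takes a point from camera to tool coordinates, whose origin is the TCP and whose axes are the flange's). Camera axes: x right, y down, z forward; pixel columns grow to the right and rows downward; lengths in m; the calibration is good to about 2 mm. A picture is of the moment at which its call begins: read the wrist's pose just before it. camera_model takes no time and is no camera call.
- robot.sign_off(): hands the job in; it is judged then, once.
The state is a dict: "time": time; "joints": joint angles; "dq": joint speeds; "effort": joint torques, N m; "position": TCP position; "tool_rot": TCP orientation; "force": force on the tool from outside, world axes, zero at the start; "ft_torque": the same for the moment, N m; "width": finger opening in m; "grasp_force": force on a finger pad.
Only numpy, scipy, OpenCV 4.12 (cv2) and the standard library are available. Lean on these libraries where they do the work, as an engineer would, in place of code of your own. Each camera call takes 0.05 s, during which the arm holds its last target. There are 200 camera calls.

### The job

Take the empty divided tote off the sloping drying stand, working in under the stand's bar, and stack it on the tote full of wood slices: turn it half round from the way that would nest, so that it sits level and fully home on the ledges inside the full tote instead of sinking in or perching on the rim. Set it down gently, let go only once it is home, leave the full tote where it stands and do not disturb the other things on the table.

Things in the scene. Friction and masses are not known exactly. Their poses are not given: they have to be found in the camera images.
- tray_mid (a point): Centre, half-way up, of the empty white divided tote (0.2 to 0.4 kg), 70 mm high; 148 (x) by 188 (y) mm over the rim, 127 by 167 mm at the bottom. Axes: z out of its mouth, y along its length. It starts on the stand's slope, same yaw as the stand, z leaning 32 degrees from vertical towards the stand's -x; it comes out freely along its own z.
- tray_grip (a point): Middle of the top edge of the divided tote's divider, 80 mm above its bottom, 45 mm from tray_mid along tote z. The divider is the handle: 10 mm thick in x, upright in the tote, running along y through its middle; its raised middle is 90 mm long and stands 10 mm above the rim. Beside it 40 mm or more is free for each finger, down to the floor.
- tray_bottom (a point): Centre of the underside of the divided tote, 35 mm from tray_mid along -z; same axes.
- tray_groove (a point): On the divided tote's floor edge at +x, y = +25 mm: one of four grooves (22 mm wide, 16 mm deep) that run up the outside of its long walls, at y = -50 and y = +25 mm on both. They notch the floor's edge and make the tote uneven end for end: the +y end is the one with the longer plain stretch of wall.
- tray_end (a point): A point in the divided tote half-way up, 80 mm from its middle towards its own +y end.
- lower: The full tote, loose on the table, 0.9 kg: same white shell, size and axes as the divided one, no divider, full of wood slices up to 33 mm above its underside. Origin: centre of its underside, z up. With its axes the same way as these, another tote sinks in (nests); turned half round (its +y to this one's -y) its floor lands on the ledges (stacks).
- lower_seat (a point): Centre of the full tote at ledge height, 56 mm above its underside: where a stacked tote's underside centre comes, with about 2 mm of play each way inside the rim, which is 14 mm higher. The four ledges (18 mm wide, reaching 19 mm in from the long walls) lie at y = -50 and +25 mm.
- spot (a point): Middle of a patch of table kept clear between the stand and the full tote, 210 mm in world x by 170 mm in world y, at table height: room to set the divided tote down, its length along world x, and take a fresh hold.
- stand: Fixed plywood drying stand, 190 by 245 mm; origin under its middle on the table. Its board slopes up towards its +x at 32 degrees, with a lip at the low (-x) end; the divided tote lies on it, its underside centre 65 mm above this origin.
- stand_bar (a point): Middle of the thin fixed bar (10 mm across, along y, wooden rings on it) over the tote's high end: 36 mm towards the stand's +x from its origin and 224 mm above the table, on posts at y = -114 and +114 mm. It is in the way of a wide gripper held upright over the divider.
- cup: Bystander, loose: steel cup, 72 mm across, 85 high (mm). Origin: centre of its underside.
- glue: Bystander, loose: glue bottle, 44 mm across, 120 high (mm). Origin: centre of its underside.
- blank1: Bystander, loose: round wood slice lying flat, 60 mm across, 10 thick (mm). Origin: centre of its underside.
- blank2: Bystander, loose: round wood slice lying flat, 52 mm across, 12 thick (mm). Origin: centre of its underside.
- dish: Bystander, loose: small white square open dish, 80 by 80, 35 high (mm). Origin: centre of its underside.
- tape: Bystander, loose: full roll of paper tape lying flat, 76 mm across, 22 high (mm). Origin: centre of its underside.
- jar: Bystander, loose: amber glass jar, 64 mm across, 85 high (mm). Origin: centre of its underside.
Not all that is in view belongs to the job. What is shaped like the part that bears tray_mid but purple is not meant.

How it is judged:
On the way, in this order (a step that is already met when the one before it is completed fails the run):
1. the divided tote is lifted off the stand (distance of tray_mid from where it was at the start of the episode above 0.08 m and contact force between tray and stand below 0.1 N), for 0.1 s.
2. the divided tote is stacked, turned half round, level on the full tote's ledges (horizontal distance between tray_bottom and lower_seat below 0.008 m and z of tray_bottom in the frame of lower between 0.052 and 0.06 m and y of tray_end in the frame of lower below -0.06 m and angle between each of tray_bottom, lower's own z axis and vertical below 0.05 rad), for 0.2 s.
At the end, for the whole second after the job is handed in: The divided tote rests on the full tote turned half round (its +y end over the full tote's -y end): the centre of its underside within 8 mm of the full tote's centre in plan and 52 to 60 mm above its underside, both level within 0.05 rad, at rest, and the full tote within 30 mm of where it started (all of step 2 and linear speed of tray below 0.01 m/s and distance of lower from where it was at the start of the episode below 0.03 m); the robot touches nothing.
It fails at once if the full tote is pushed more than 30 mm (distance of lower from where it was at the start of the episode above 0.03 m).
It fails at once if the divided tote is rammed onto the full one (over 80 N between them) (contact force between tray and lower above 80 N).
It fails at once if the divided tote is dropped (moves at over 0.4 m/s with no finger on it) (linear speed of tray above 0.4 m/s and contact force between the fingers and tray below 0.05 N).
It fails at once if a bystander on the table is moved more than 30 mm (distance of any of cup, glue, blank1, blank2, dish, tape, jar from where it was at the start of the episode above 0.03 m).
It also fails if it takes over 72 s, if anything falls off the work surface, if the arm or the gripper's body presses on something with over 40 N, if the wrist force passes 120 N, or if a joint passes its speed limit or range.

## Working session

There is one attempt and no reset: what is moved stays moved. The work goes in short steps, Python scripts to look and compute and a tool call to move; the robot and the scene stay as the last step left them, time stands still between calls to the robot, and variables do not carry over. Pictures are saved under pics/ and viewed, at most 10 in all, crops included, and the job is handed in when it is done.

Besides the shell and the picture viewer there is one more tool, called after "Emit:" as name(argument=value, ...), one argument or row to a line, values as JSON. play_rows: Moves the arm, as the interface text tells. Its arguments: {"type":"object","properties":{"motion":{"type":"array"}},"required":["motion"]}

```bash
ls; mkdir -p pics
cat > h.py <<'E'
import numpy as np, cv2
from scipy.spatial.transform import Rotation as R
from bench import robot
def cam(name,obs=None):
    m=robot.camera_model(name); K=(m["fx"],m["fy"],m["cx"],m["cy"],m["k1"])
    if name=="wrist":
        T=np.eye(4); q=obs["tool_rot"]; T[:3,:3]=R.from_quat([q[1],q[2],q[3],q[0]]).as_matrix(); T[:3,3]=obs["position"]
        T=T@np.array(m["T_tool_cam"])
    else:
        Rc=cv2.Rodrigues(np.array(m["rvec"],float))[0]; T=np.eye(4); T[:3,:3]=Rc.T; T[:3,3]=-Rc.T@np.array(m["tvec"]).ravel()
    return K,T
def slopes(K,uv):
    fx,fy,cx,cy,k1=K; uv=np.atleast_2d(np.asarray(uv,float))
    d=np.c_[(uv[:,0]-cx)/fx,(uv[:,1]-cy)/fy]; s=d.copy()
    for _ in range(20): s=d/(1+k1*(s**2).sum(1,keepdims=True))
    return s
def onplane(K,T,uv,z):
    s=slopes(K,uv); d=np.c_[s,np.ones(len(s))]@T[:3,:3].T; o=T[:3,3]
    return o+d*((z-o[2])/d[:,2])[:,None]
def withdepth(K,T,uv,dep):
    s=slopes(K,uv); return (np.c_[s,np.ones(len(s))]*np.asarray(dep).reshape(-1,1))@T[:3,:3].T+T[:3,3]
def cloud(K,T,D):
    v,u=np.mgrid[:480,:640]; P=withdepth(K,T,np.c_[u.ravel(),v.ravel()],D.ravel()).reshape(480,640,3); P[D==0]=np.nan; return P
def proj(K,T,P):
    p=(np.atleast_2d(P)-T[:3,3])@T[:3,:3]; s=p[:,:2]/p[:,2:]; s=s*(1+K[4]*(s**2).sum(1,keepdims=True)); return s*[K[0],K[1]]+[K[2],K[3]]
E
python3 - <<'E'
from h import *
print(robot.nose_length, robot.get_obs())
for n in("top","scene"):
    im,d=robot.grab_frame(n); cv2.imwrite(f"pics/{n}0.png",im); np.savez(f"{n}0.npz",im=im,d=d); K,T=cam(n); print(n,K,T.round(3).tolist())
print(robot.camera_model("wrist"))
E
```

```text
pics
0.019 {'time': 0.0, 'joints': array([-1.18369536e+00,  9.18801966e-02,  1.23183434e+00,  8.43062557e-06,
        1.81976275e+00, -5.67042740e-02]), 'dq': array([ 4.60154732e-04, -2.91192171e-03,  9.76604994e-05, -4.73050855e-04,
       -4.01464031e-04, -1.50517067e-04]), 'effort': array([ 5.39710200e-04, -4.46457267e+01, -4.06444216e+01,  6.95865671e-02,
        2.94244161e-02, -1.32305122e-04]), 'position': array([ 0.25753767, -0.54165857,  0.24052315]), 'tool_rot': array([-9.30158414e-04,  9.75479814e-01,  2.20086901e-01, -1.50931164e-04]), 'force': array([ 0.02532329, -0.99452671,  0.56951938]), 'ft_torque': array([ 0.04086296, -0.00268682, -0.01175924]), 'grasp_force': 0.0, 'width': 0.0876516789864232}
top (473.1735114096657, 473.1735114096657, 319.6074630436895, 243.65402310942744, 0.010249628585685589) [[-0.012, -0.997, 0.081, 0.41], [-1.0, 0.015, 0.028, 0.011], [-0.029, -0.08, -0.996, 1.087], [0.0, 0.0, 0.0, 1.0]]
scene (523.2739739878396, 523.2739739878396, 315.35577034930066, 243.51989263571005, -0.15767524746149061) [[-0.097, 0.644, -0.759, 1.383], [0.995, 0.069, -0.069, 0.113], [0.008, -0.762, -0.647, 0.915], [0.0, 0.0, 0.0, 1.0]]
{'fx': 366.5786253705891, 'fy': 366.5786253705891, 'cx': 321.5646775523526, 'cy': 242.46734508233223, 'k1': -0.01371926438882435, 'T_tool_cam': array([[-6.18154344e-05, -9.64128888e-01, -2.65434519e-01,
         7.30124302e-02],
       [ 9.99999937e-01, -1.52182382e-04,  3.19883038e-04,
         7.61450757e-04],
       [-3.48802935e-04, -2.65434482e-01,  9.64128837e-01,
        -1.43342852e-01],
       [ 0.00000000e+00,  0.00000000e+00,  0.00000000e+00,
         1.00000000e+00]])}
```

View pics/top0.png

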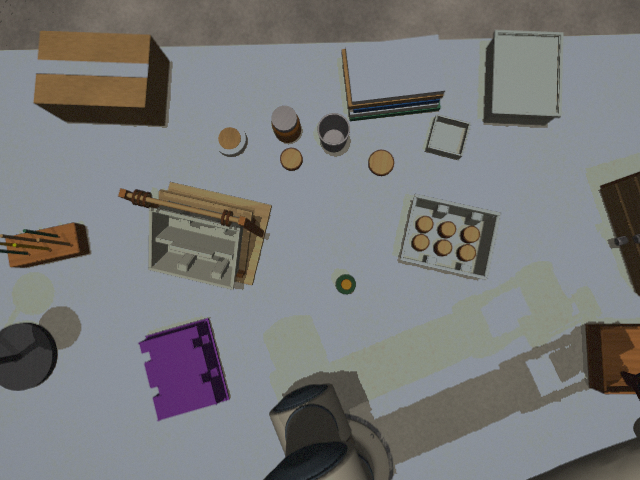

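View pics/scene0.png

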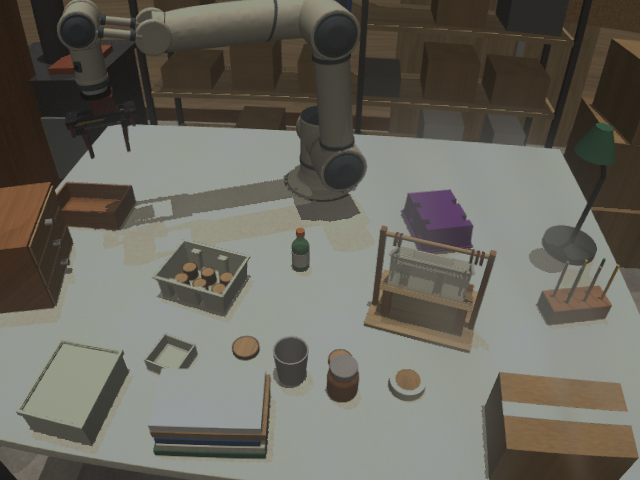

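Run:
```python
from h import *
f=np.load("top0.npz"); im=f["im"]; d=f["d"]
a=im[170:300,110:290]; b=im[180:290,390:510]
a=cv2.resize(a,(554,400),interpolation=cv2.INTER_CUBIC); b=cv2.resize(b,(240,220),interpolation=cv2.INTER_CUBIC)
b=cv2.resize(im[180:290,390:510],None,fx=2,fy=2)
c=np.zeros((400,800,3),np.uint8); c[:,:554]=a; c[:220,556:796]=b
cv2.imwrite("pics/crop.png",c)
K,T=cam("top"); P=cloud(K,T,d)
for n,uv in dict(glue=(346,284),cup=(334,132),jar=(286,122),b2=(291,159),b1=(381,162),dish=(447,137),tape=(232,140),full=(449,237),tray=(200,240),purple=(187,368),lamp=(60,325),box=(50,245)).items(): print(n,P[uv[1],uv[0]].round(3))
# rim of lower
def fit(mask,name):
    pts=P[mask]; r=cv2.minAreaRect((pts[:,:2]*1000).astype(np.float32)); print(name,len(pts),np.median(pts[:,2]).round(4),r)
roi=np.zeros(d.shape,bool); roi[185:285,395:505]=1
fit(roi&(P[...,2]>.060)&(P[...,2]<.078),"lower rim")
# stand/tote points in bands
roi[:]=0; roi[175:300,115:290]=1
fit(roi&(P[...,2]>.20),"bar")
hsv=cv2.cvtColor(im,cv2.COLOR_BGR2HSV); print(hsv[250,240],hsv[250,200],hsv[215,150],hsv[262,187], hsv[205,180])
```

```text
glue [ 0.405 -0.015  0.122]
cup [0.759 0.004 0.006]
jar [0.759 0.109 0.082]
b2 [0.695 0.105 0.012]
b1 [ 0.684 -0.103  0.01 ]
dish [ 0.742 -0.258  0.003]
tape [0.74  0.24  0.022]
full [ 0.508 -0.251  0.016]
tray [0.502 0.292 0.094]
purple [0.233 0.321 0.081]
lamp [0.319 0.641 0.001]
box [0.5   0.641 0.049]
lower rim 1212 0.0693 ((505.0782165527344, -240.12278747558594), (187.95318603515625, 148.21583557128906), 76.18343353271484)
bar 1095 0.2273 ((551.4463500976562, 286.6610107421875), (239.38671875, 29.835834503173828), 76.01217651367188)
[10 42 55] [ 23  31 100] [ 34  27 140] [ 24  32 110] [ 16 125 131]
```

View pics/crop.png

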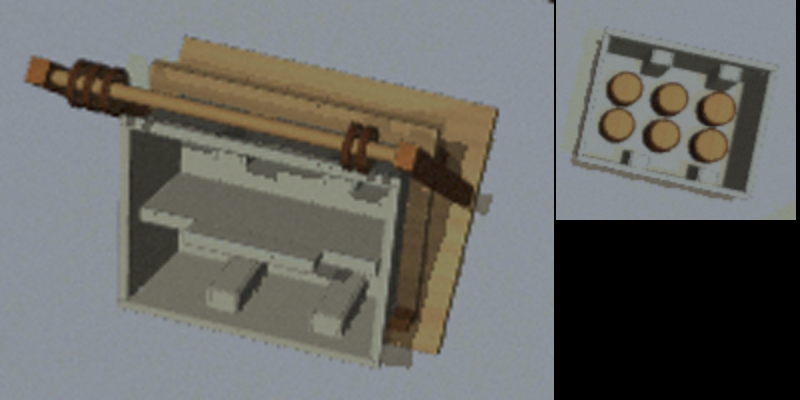

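Run:
```python
from h import *
f=np.load("top0.npz"); im=f["im"]; d=f["d"]; K,T=cam("top"); P=cloud(K,T,d)
hsv=cv2.cvtColor(im,cv2.COLOR_BGR2HSV)
roi=np.zeros(d.shape,bool); roi[195:300,130:262]=1
m=roi&(hsv[...,1]<70)&(hsv[...,2]>40)&(P[...,2]>.04)
o=np.array([.516,.296,0]); yaw=np.radians(-14); t=np.radians(32)
for it in range(3):
    S=R.from_euler('z',yaw).as_matrix(); Tt=S@R.from_euler('y',-t).as_matrix()
    bot=o+[0,0,.065]; L=(P-bot)@Tt
    mm=m&(abs(L[...,2]-.07)<.005)&(abs(L[...,0])<.09)&(abs(L[...,1])<.11)
    # exclude divider
    mm&=(abs(L[...,0])>.015)|(abs(L[...,1])>.07)
    q=L[mm]; r=cv2.minAreaRect((q[:,:2]*1000).astype(np.float32)); A=np.c_[q[:,:2],np.ones(len(q))]
    ab=np.linalg.lstsq(A,q[:,2],rcond=None)[0]
    print(len(q),r,np.median(q[:,2]).round(4),ab.round(3), np.percentile(q[:,0],[1,99]).round(4),np.percentile(q[:,1],[1,99]).round(4))
    ang=r[2] if r[1][0]<r[1][1] else r[2]-90
    c=Tt@np.array([r[0][0]/1e3,r[0][1]/1e3,np.median(q[:,2])-.07]); o=o+[c[0],c[1],0]; print(c,o,ang)
# end walls profile: y_t of points near rim at x_t -.02..-.03... 
for s in(1,-1):
    w=m&(abs(L[...,2]-.07)<.006)&(abs(L[...,0])<.05)&(s*L[...,1]>.08)
    print(s,np.percentile(L[w][:,1],[5,50,95]).round(4))
# line of end wall direction
bar=P[roi|True]; 
b=(P[...,2]>.212)&(P[...,2]<.24)&(P[...,1]<.45)&(P[...,1]>.12)&(P[...,0]>.4)
q=(P[b]-o)@S; print("bar x", np.percentile(q[:,0],[1,5,50,95,99]).round(3),np.percentile(q[:,1],[1,99]).round(3),P[b][:,2].max())
```

```text
1101 ((0.8704681396484375, -4.8143768310546875), (151.7282257080078, 188.47305297851562), 0.2786478102207184) 0.0686 [ 0.003 -0.001  0.069] [-0.073   0.0754] [-0.0981  0.0884]
[ 0.00024985 -0.00502406 -0.00069042] [0.51624985 0.29097594 0.        ] 0.2786478102207184
1138 ((-0.44069671630859375, -0.3213653564453125), (152.59425354003906, 188.27194213867188), 0.6421534419059753) 0.0693 [ 0.004 -0.001  0.069] [-0.0742  0.0742] [-0.0933  0.0932]
[-9.60955505e-05 -3.07244205e-04 -8.01364393e-04] [0.51615376 0.2906687  0.        ] 0.6421534419059753
1137 ((-0.42465972900390625, 0.0), (152.59425354003906, 188.27194213867188), 0.6421534419059753) 0.0693 [ 0.004 -0.001  0.069] [-0.0742  0.0742] [-0.0929  0.0935]
[-1.03002198e-06  2.56813322e-07 -7.99668003e-04] [0.51615273 0.29066896 0.        ] 0.6421534419059753
1 [0.0866 0.0891 0.0935]
-1 [-0.0929 -0.0899 -0.0861]
bar x [0.021 0.024 0.035 0.045 0.048] [-0.115  0.122] 0.2399086006557376
```

Emit:
play_rows(
  motion=[
    {"dz":-0.15,"grip":0.1},
    {"dz":-0.15,"grip":0.1},
    {"dz":-0.15,"grip":0.1},
    {"dx":0.1,"dy":-0.1245,"grip":0.1},
    {"dx":0.1,"dy":-0.1245,"grip":0.1},
    {"dx":0.1,"dy":-0.1245,"grip":0.1},
    {"dx":0.1,"dy":-0.1245,"grip":0.1},
    {"dx":0.1,"dy":-0.1245,"grip":0.1},
    {"dx":0.1,"dy":-0.1245,"grip":0.1},
    {"dx":0.1,"dy":-0.1245,"grip":0.1},
    {"dx":0.1,"dy":-0.1245,"grip":0.1},
    {"dx":0.1,"dy":-0.1245,"grip":0.1},
    {"dx":0.1,"dy":-0.1245,"grip":0.1},
    {"dx":0.1,"dy":-0.1245,"grip":0.1},
    {"dx":0.1,"dy":-0.1245,"grip":0.1},
    {"dx":0.1,"dy":-0.1245,"grip":0.1},
    {"dx":0.1,"dy":-0.1245,"grip":0.1},
    {"dx":0.1,"dy":-0.1245,"grip":0.1},
  ],
)

```text
invalid input at $.motion[0]: expected keys grip, dx, dy, dz, turn
```

Emit:
play_rows(
  motion=[
    {"dx":0.1,"dy":-0.1245,"grip":0.1},
    {"dx":0.1,"dy":-0.1245,"grip":0.1},
    {"dx":0.1,"dy":-0.1245,"grip":0.1},
    {"dx":0.1,"dy":-0.1245,"grip":0.1},
    {"dx":0.1,"dy":-0.1245,"grip":0.1},
    {"dx":0.1,"dy":-0.1245,"grip":0.1},
    {"dx":0.1,"dy":-0.1245,"grip":0.1},
    {"dx":0.1,"dy":-0.1245,"grip":0.1},
    {"dx":0.1,"dy":-0.1245,"grip":0.1},
    {"dx":0.1,"dy":-0.1245,"grip":0.1},
    {"dx":0.1,"dy":-0.1245,"grip":0.1},
    {"dx":0.1,"dy":-0.1245,"grip":0.1},
    {"dx":0.1,"dy":-0.1245,"grip":0.1},
    {"dx":0.1,"dy":-0.1245,"grip":0.1},
    {"dx":0.1,"dy":-0.1245,"grip":0.1},
  ],
)

```text
invalid input at $.motion[0]: expected keys grip, dx, dy, dz, turn
```

Emit:
play_rows(
  motion=[
    {"turn":-0.245,"grip":0.1},
    {"turn":-0.245,"grip":0.1},
    {"turn":-0.245,"grip":0.1},
    {"turn":-0.245,"grip":0.1},
    {"turn":-0.245,"grip":0.1},
    {"turn":-0.245,"grip":0.1},
    {"turn":-0.245,"grip":0.1},
    {"turn":-0.245,"grip":0.1},
    {"turn":-0.245,"grip":0.1},
    {"turn":-0.245,"grip":0.1},
    {"turn":-0.245,"grip":0.1},
    {"turn":-0.245,"grip":0.1},
    {"turn":-0.245,"grip":0.1},
    {"turn":-0.245,"grip":0.1},
    {"turn":-0.245,"grip":0.1},
    {"turn":-0.245,"grip":0.1},
    {"turn":-0.245,"grip":0.1},
    {"turn":-0.245,"grip":0.1},
    {"turn":-0.245,"grip":0.1},
    {"turn":-0.245,"grip":0.1},
  ],
)

```text
invalid input at $.motion[0]: expected keys grip, dx, dy, dz, turn
```

```bash
cat >> h.py <<'E'
def st(goal=None,yawd=None):
    o=robot.get_obs(); q=o["tool_rot"]; M=R.from_quat([q[1],q[2],q[3],q[0]]).as_matrix()
    print("t",round(o["time"],2),"p",o["position"].round(4),"yaw",np.degrees(np.arctan2(M[1,0],M[0,0])).round(2),"down",M[:,2].round(3),"F",o["force"].round(1),"w",round(o["width"],4),"gf",round(o["grasp_force"],1),"q",o["joints"].round(2))
    if goal is not None: print("tool shift units",((M.T@(np.array(goal)-o["position"]))/.2).round(3))
    if yawd is not None:
        e=(yawd-np.degrees(np.arctan2(M[1,0],M[0,0]))+180)%360-180; print("turn units",round(-np.radians(e)/.5,3))
    return o
E
python3 - <<'E'
from h import *
o=st([.480,.3905,.25],166)
im,d=robot.grab_frame("wrist"); cv2.imwrite("pics/w1.png",im); np.savez("w1.npz",im=im,d=d)
E
```

```text
t 0.1 p [ 0.2575 -0.5417  0.2406] yaw 25.43 down [-0.001  0.002 -1.   ] F [-0.3  0.2 -0.8] w 0.0875 gf 0.0 q [-1.18  0.09  1.23 -0.    1.82 -0.06]
tool shift units [ 3.006 -3.732 -0.04 ]
turn units -4.907
```

View pics/w1.png

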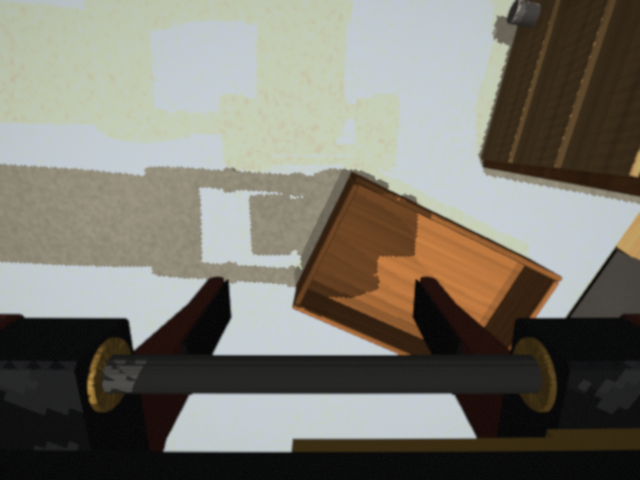

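The moves were refused because every row needs all the keys, so this view is still the start pose: a brown box at about (430,270) and the jaws. Repeating the moves with full rows.

Emit:
play_rows(
  motion=[
    {"dx":0,"dy":0,"dz":-0.15,"turn":0,"grip":0.1},
    {"dx":0,"dy":0,"dz":-0.15,"turn":0,"grip":0.1},
    {"dx":0,"dy":0,"dz":-0.15,"turn":0,"grip":0.1},
    {"dx":0.12,"dy":-0.149,"dz":0,"turn":0,"grip":0.1},
    {"dx":0.12,"dy":-0.149,"dz":0,"turn":0,"grip":0.1},
    {"dx":0.12,"dy":-0.149,"dz":0,"turn":0,"grip":0.1},
    {"dx":0.12,"dy":-0.149,"dz":0,"turn":0,"grip":0.1},
    {"dx":0.12,"dy":-0.149,"dz":0,"turn":0,"grip":0.1},
    {"dx":0.12,"dy":-0.149,"dz":0,"turn":0,"grip":0.1},
    {"dx":0.12,"dy":-0.149,"dz":0,"turn":0,"grip":0.1},
    {"dx":0.12,"dy":-0.149,"dz":0,"turn":0,"grip":0.1},
    {"dx":0.12,"dy":-0.149,"dz":0,"turn":0,"grip":0.1},
    {"dx":0.12,"dy":-0.149,"dz":0,"turn":0,"grip":0.1},
    {"dx":0.12,"dy":-0.149,"dz":0,"turn":0,"grip":0.1},
    {"dx":0.12,"dy":-0.149,"dz":0,"turn":0,"grip":0.1},
  ],
)

```text
time: 1.4
position: [0.364, -0.0935, 0.3316]
tool_rot: [0.0, 0.976, 0.22, 0.0]
force: [0.8, -1.1, -0.7]
width: 0.0397
grasp_force: 0.0
```

Emit:
play_rows(
  motion=[
    {"dx":0.12,"dy":-0.149,"dz":0,"turn":0,"grip":0.1},
    {"dx":0.12,"dy":-0.149,"dz":0,"turn":0,"grip":0.1},
    {"dx":0.12,"dy":-0.149,"dz":0,"turn":0,"grip":0.1},
    {"dx":0.12,"dy":-0.149,"dz":0,"turn":0,"grip":0.1},
    {"dx":0.12,"dy":-0.149,"dz":0,"turn":0,"grip":0.1},
    {"dx":0.12,"dy":-0.149,"dz":0,"turn":0,"grip":0.1},
    {"dx":0.12,"dy":-0.149,"dz":0,"turn":0,"grip":0.1},
    {"dx":0.12,"dy":-0.149,"dz":0,"turn":0,"grip":0.1},
    {"dx":0.12,"dy":-0.149,"dz":0,"turn":0,"grip":0.1},
    {"dx":0.12,"dy":-0.149,"dz":0,"turn":0,"grip":0.1},
    {"dx":0.12,"dy":-0.149,"dz":0,"turn":0,"grip":0.1},
    {"dx":0.12,"dy":-0.149,"dz":0,"turn":0,"grip":0.1},
    {"dx":0.12,"dy":-0.149,"dz":0,"turn":0,"grip":0.1},
  ],
)

```text
time: 2.48
position: [0.4796, 0.3905, 0.3311]
tool_rot: [0.0, 0.975, 0.22, -0.0]
force: [1.3, 0.2, 0.5]
width: 0.0397
grasp_force: 0.0
```

Emit:
play_rows(
  motion=[
    {"dx":0,"dy":0,"dz":0,"turn":-0.245,"grip":0.1},
    {"dx":0,"dy":0,"dz":0,"turn":-0.245,"grip":0.1},
    {"dx":0,"dy":0,"dz":0,"turn":-0.245,"grip":0.1},
    {"dx":0,"dy":0,"dz":0,"turn":-0.245,"grip":0.1},
    {"dx":0,"dy":0,"dz":0,"turn":-0.245,"grip":0.1},
    {"dx":0,"dy":0,"dz":0,"turn":-0.245,"grip":0.1},
    {"dx":0,"dy":0,"dz":0,"turn":-0.245,"grip":0.1},
    {"dx":0,"dy":0,"dz":0,"turn":-0.245,"grip":0.1},
    {"dx":0,"dy":0,"dz":0,"turn":-0.245,"grip":0.1},
    {"dx":0,"dy":0,"dz":0,"turn":-0.245,"grip":0.1},
    {"dx":0,"dy":0,"dz":0,"turn":-0.245,"grip":0.1},
    {"dx":0,"dy":0,"dz":0,"turn":-0.245,"grip":0.1},
    {"dx":0,"dy":0,"dz":0,"turn":-0.245,"grip":0.1},
    {"dx":0,"dy":0,"dz":0,"turn":-0.245,"grip":0.1},
    {"dx":0,"dy":0,"dz":0,"turn":-0.245,"grip":0.1},
    {"dx":0,"dy":0,"dz":0,"turn":-0.245,"grip":0.1},
    {"dx":0,"dy":0,"dz":0,"turn":-0.245,"grip":0.1},
    {"dx":0,"dy":0,"dz":0,"turn":-0.245,"grip":0.1},
    {"dx":0,"dy":0,"dz":0,"turn":-0.245,"grip":0.1},
    {"dx":0,"dy":0,"dz":0,"turn":-0.245,"grip":0.1},
  ],
)

```text
time: 4.15
position: [0.4796, 0.3885, 0.3311]
tool_rot: [-0.0, 0.121, 0.993, -0.0]
force: [0.4, 0.4, -1.0]
width: 0.0395
grasp_force: 0.0
```

Run:
```python
from h import *
o=st([.480,.3905,.25],166)
im,d=robot.grab_frame("wrist"); cv2.imwrite("pics/w2.png",im); np.savez("w2.npz",im=im,d=d)
K,T=cam("wrist",o); P=cloud(K,T,d)
yaw=np.radians(-14);S=R.from_euler('z',yaw).as_matrix(); Tt=S@R.from_euler('y',-np.radians(32)).as_matrix()
L=(P-np.array([.516,.2907,.065]))@Tt
w=(abs(L[...,2]-.07)<.006)&(L[...,0]<-.01)&(L[...,0]>-.06)&(abs(L[...,1]-.09)<.015)
print(w.sum(),np.percentile(L[w][:,1],[5,50,95]) if w.any() else 0)
```

```text
t 4.15 p [0.4796 0.3885 0.3311] yaw 166.15 down [-0.001 -0.    -1.   ] F [ 0.4  0.4 -1. ] w 0.0395 gf 0.0 q [ 0.63  0.18  0.97  0.    1.99 -0.7 ]
tool shift units [0.    0.01  0.406]
turn units 0.005
321 [0.08596913 0.08903096 0.09209428]
```

View pics/w2.png

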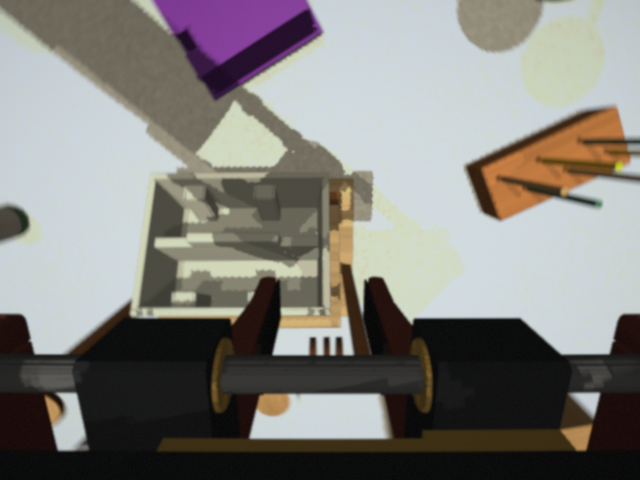

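Wrist view: tote around (240,245), its +y end wall (325,245) lies between the fingers (260 and 380), clear of the divider. Descending and gripping the end wall.

Emit:
play_rows(
  motion=[
    {"dx":0,"dy":0,"dz":0.15,"turn":0,"grip":0.1},
    {"dx":0,"dy":0,"dz":0.15,"turn":0,"grip":0.1},
    {"dx":0,"dy":0,"dz":0.15,"turn":0,"grip":0.1},
    {"dx":0,"dy":0,"dz":0.15,"turn":0,"grip":0.1},
    {"dx":0,"dy":0,"dz":0.15,"turn":0,"grip":0.1},
    {"dx":0,"dy":0,"dz":0.1,"turn":0,"grip":0.1},
    {"dx":0,"dy":0,"dz":0.07,"turn":0,"grip":0.1},
    {"dx":0,"dy":0,"dz":0.07,"turn":0,"grip":0.1},
    {"dx":0,"dy":0,"dz":0.07,"turn":0,"grip":0.1},
    {"dx":0,"dy":0,"dz":0.05,"turn":0,"grip":0.1},
    {"dx":0,"dy":0,"dz":0.05,"turn":0,"grip":0.1},
    {"dx":0,"dy":0,"dz":0,"turn":0,"grip":0.1},
  ],
)

```text
time: 5.2
position: [0.4791, 0.3881, 0.0974]
tool_rot: [-0.001, 0.124, 0.992, -0.001]
force: [-0.4, -0.4, -1.9]
width: 0.0393
grasp_force: 0.0
```

Emit:
play_rows(
  motion=[
    {"dx":0,"dy":0,"dz":0,"turn":0,"grip":1},
    {"dx":0,"dy":0,"dz":0,"turn":0,"grip":1},
    {"dx":0,"dy":0,"dz":0,"turn":0,"grip":1},
    {"dx":0,"dy":0,"dz":0,"turn":0,"grip":1},
    {"dx":0,"dy":0,"dz":0,"turn":0,"grip":1},
    {"dx":0,"dy":0,"dz":0,"turn":0,"grip":1},
  ],
)

```text
time: 5.7
position: [0.4799, 0.3892, 0.1009]
tool_rot: [0.001, 0.124, 0.992, 0.001]
force: [0.2, 3.6, 4.2]
width: 0.0087
grasp_force: 29.9
```

Emit:
play_rows(
  motion=[
    {"dx":0.01,"dy":0,"dz":-0.02,"turn":0,"grip":1},
    {"dx":0.02,"dy":0,"dz":-0.03,"turn":0,"grip":1},
    {"dx":0.027,"dy":0,"dz":-0.043,"turn":0,"grip":1},
    {"dx":0.027,"dy":0,"dz":-0.043,"turn":0,"grip":1},
    {"dx":0.027,"dy":0,"dz":-0.043,"turn":0,"grip":1},
    {"dx":0.027,"dy":0,"dz":-0.043,"turn":0,"grip":1},
    {"dx":0.027,"dy":0,"dz":-0.043,"turn":0,"grip":1},
    {"dx":0.027,"dy":0,"dz":-0.043,"turn":0,"grip":1},
    {"dx":0.027,"dy":0,"dz":-0.043,"turn":0,"grip":1},
    {"dx":0.027,"dy":0,"dz":-0.043,"turn":0,"grip":1},
    {"dx":0.027,"dy":0,"dz":-0.043,"turn":0,"grip":1},
    {"dx":0.027,"dy":0,"dz":-0.043,"turn":0,"grip":1},
    {"dx":0.027,"dy":0,"dz":-0.043,"turn":0,"grip":1},
    {"dx":0.02,"dy":0,"dz":-0.03,"turn":0,"grip":1},
    {"dx":0.0,"dy":0,"dz":0,"turn":0,"grip":1},
  ],
)

```text
time: 6.95
position: [0.412, 0.4062, 0.2125]
tool_rot: [0.001, 0.123, 0.992, 0.001]
force: [0.3, 0.2, -2.1]
width: 0.0069
grasp_force: 30.0
```

Run:
```python
from h import *
o=st()
im,d=robot.grab_frame("wrist"); np.savez("w3.npz",im=im,d=d)
im2,d2=robot.grab_frame("scene"); cv2.imwrite("pics/s3.png",np.hstack([cv2.resize(im,(400,300)),cv2.resize(im2[100:400,240:640],(400,300))]))
```

```text
t 6.95 p [0.412  0.4062 0.2125] yaw 165.84 down [ 0.002  0.002 -1.   ] F [ 0.3  0.2 -2.1] w 0.0069 gf 30.0 q [ 0.72  0.03  1.35  0.    1.76 -0.6 ]
```

View pics/s3.png

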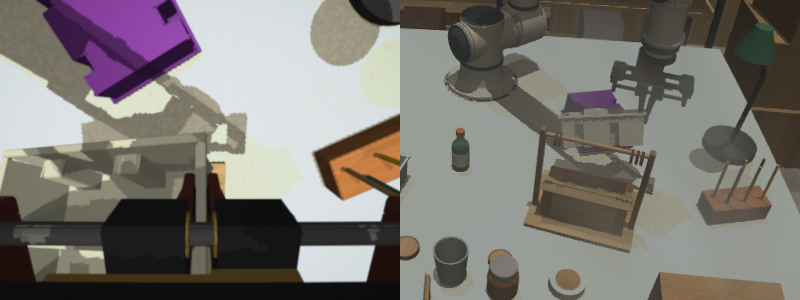

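Tote is out (right panel ~(600,130), clear of stand), held by the end wall with a little sag (left panel). Going up and over to the clear patch.

Emit:
play_rows(
  motion=[
    {"dx":0,"dy":0,"dz":-0.05,"turn":0,"grip":1},
    {"dx":0,"dy":0,"dz":-0.1,"turn":0,"grip":1},
    {"dx":0,"dy":0,"dz":-0.12,"turn":0,"grip":1},
    {"dx":0,"dy":0,"dz":-0.12,"turn":0,"grip":1},
    {"dx":0,"dy":0,"dz":-0.12,"turn":0,"grip":1},
    {"dx":0,"dy":0,"dz":-0.12,"turn":0,"grip":1},
    {"dx":0,"dy":0,"dz":-0.12,"turn":0,"grip":1},
    {"dx":0,"dy":0,"dz":-0.09,"turn":0,"grip":1},
    {"dx":0,"dy":0,"dz":-0.05,"turn":0,"grip":1},
  ],
)

```text
time: 7.8
position: [0.4126, 0.4053, 0.3914]
tool_rot: [0.001, 0.124, 0.992, 0.001]
force: [0.1, 0.2, -3.6]
width: 0.007
grasp_force: 30.0
```

Emit:
play_rows(
  motion=[
    {"dx":-0.048,"dy":-0.04,"dz":0,"turn":0,"grip":1},
    {"dx":-0.096,"dy":-0.08,"dz":0,"turn":0,"grip":1},
    {"dx":-0.096,"dy":-0.08,"dz":0,"turn":0,"grip":1},
    {"dx":-0.096,"dy":-0.08,"dz":0,"turn":0,"grip":1},
    {"dx":-0.096,"dy":-0.08,"dz":0,"turn":0,"grip":1},
    {"dx":-0.096,"dy":-0.08,"dz":0,"turn":0,"grip":1},
    {"dx":-0.096,"dy":-0.08,"dz":0,"turn":0,"grip":1},
    {"dx":-0.096,"dy":-0.08,"dz":0,"turn":0,"grip":1},
    {"dx":-0.096,"dy":-0.08,"dz":0,"turn":0,"grip":1},
    {"dx":-0.096,"dy":-0.08,"dz":0,"turn":0,"grip":1},
    {"dx":-0.096,"dy":-0.08,"dz":0,"turn":0,"grip":1},
    {"dx":-0.096,"dy":-0.08,"dz":0,"turn":0,"grip":1},
    {"dx":-0.096,"dy":-0.08,"dz":0,"turn":0,"grip":1},
    {"dx":-0.096,"dy":-0.08,"dz":0,"turn":0,"grip":1},
    {"dx":-0.096,"dy":-0.08,"dz":0,"turn":0,"grip":1},
    {"dx":-0.096,"dy":-0.08,"dz":0,"turn":0,"grip":1},
    {"dx":-0.048,"dy":-0.04,"dz":0,"turn":0,"grip":1},
  ],
)

```text
time: 9.22
position: [0.6487, 0.0784, 0.3858]
tool_rot: [-0.002, 0.125, 0.992, -0.001]
force: [0.3, 0.0, -3.9]
width: 0.0068
grasp_force: 30.0
```

Emit:
play_rows(
  motion=[
    {"dx":0,"dy":0,"dz":0,"turn":0.08,"grip":1},
    {"dx":0,"dy":0,"dz":0,"turn":0.15,"grip":1},
    {"dx":0,"dy":0,"dz":0,"turn":0.19,"grip":1},
    {"dx":0,"dy":0,"dz":0,"turn":0.19,"grip":1},
    {"dx":0,"dy":0,"dz":0,"turn":0.19,"grip":1},
    {"dx":0,"dy":0,"dz":0,"turn":0.19,"grip":1},
    {"dx":0,"dy":0,"dz":0,"turn":0.19,"grip":1},
    {"dx":0,"dy":0,"dz":0,"turn":0.19,"grip":1},
    {"dx":0,"dy":0,"dz":0,"turn":0.19,"grip":1},
    {"dx":0,"dy":0,"dz":0,"turn":0.19,"grip":1},
    {"dx":0,"dy":0,"dz":0,"turn":0.19,"grip":1},
    {"dx":0,"dy":0,"dz":0,"turn":0.19,"grip":1},
    {"dx":0,"dy":0,"dz":0,"turn":0.19,"grip":1},
    {"dx":0,"dy":0,"dz":0,"turn":0.19,"grip":1},
    {"dx":0,"dy":0,"dz":0,"turn":0.14,"grip":1},
    {"dx":0,"dy":0,"dz":0,"turn":0,"grip":1},
  ],
)

```text
time: 10.55
position: [0.6473, 0.0818, 0.3875]
tool_rot: [-0.0, 0.709, 0.705, -0.0]
force: [0.6, 0.4, -2.9]
width: 0.007
grasp_force: 30.0
```

Run:
```python
from h import *
o=st([.647,.083,.2],90)
im,d=robot.grab_frame("wrist"); K,T=cam("wrist",o); P=cloud(K,T,d)
im2,d2=robot.grab_frame("top"); P2=cloud(*cam("top"),d2)
np.savez("t4.npz",im=im2,d=d2)
# points near the tote in top view
m=(P2[...,2]>.24)&(P2[...,2]<.42)&(abs(P2[...,0]-.55)<.2)&(abs(P2[...,1]-.05)<.16)
ys,xs=np.where(m); print(xs.min(),xs.max(),ys.min(),ys.max(),P2[m].min(0),P2[m].max(0))
c=cv2.resize(im2[80:330,180:480],(480,400)); cv2.imwrite("pics/s4.png",np.hstack([cv2.resize(im,(320,240)),np.zeros((240,0,3),np.uint8)])if 0 else np.hstack([c,cv2.resize(im[:,:400],(320,400))]))
```

```text
t 10.55 p [0.6473 0.0818 0.3875] yaw 89.74 down [-0.001 -0.    -1.   ] F [ 0.6  0.4 -2.9] w 0.007 gf 30.0 q [ 0.07  0.34  0.68 -0.    2.12  0.08]
tool shift units [ 0.006 -0.001  0.937]
turn units -0.009
265 371 114 241 [ 0.4702246  -0.04966946  0.31674647] [0.65864746 0.11431776 0.41995768]
```

View pics/s4.png

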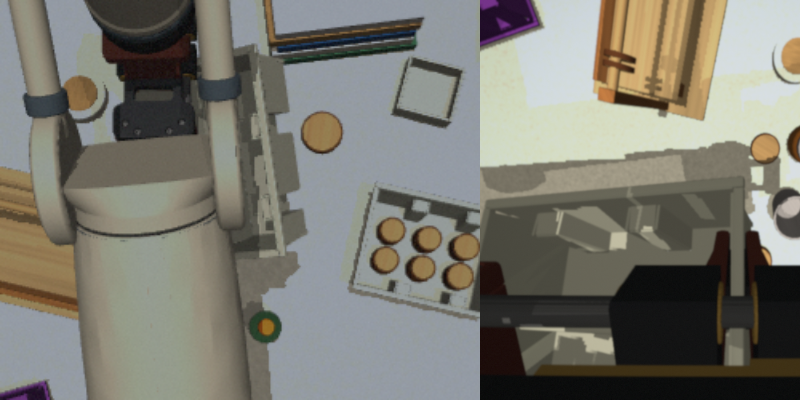

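Tote over the patch, held at its far (+x) end; left panel shows its right rim at (265,150), glue at (265,327) clear; right panel shows the floor at ~(560,270). Measuring its tilt from the floor plane.

Run:
```python
from h import *
o=robot.get_obs(); im,d=robot.grab_frame("wrist"); K,T=cam("wrist",o); P=cloud(K,T,d)
m=np.zeros(d.shape,bool); m[200:400,10:290]=1
m&=(P[...,2]>.15)&(P[...,2]<.42)&(P[...,0]<.64)&(np.nan_to_num(P[...,2])>0)
# keep away from gripper: depth
pts=P[m]; rng=np.random.default_rng(0)
for k in range(4):
    best=None
    for _ in range(600):
        a=pts[rng.choice(len(pts),3,False)]; n=np.cross(a[1]-a[0],a[2]-a[0]); l=np.linalg.norm(n)
        if l<1e-6: continue
        n/=l; inl=abs((pts-a[0])@n)<.0015
        if best is None or inl.sum()>best.sum(): best=inl
    q=pts[best]; c=q.mean(0); n=np.linalg.svd(q-c)[2][2]; n*=np.sign(n[2]); print(len(q),c.round(3),n.round(3),q.min(0).round(3),q.max(0).round(3)); pts=pts[~best]
```

```text
7683 [0.569 0.096 0.342] [-0.029 -0.797  0.603] [0.473 0.061 0.296] [0.634 0.118 0.374]
7034 [0.554 0.043 0.312] [-0.252  0.5    0.828] [ 0.497 -0.01   0.292] [0.628 0.074 0.331]
6762 [0.487 0.054 0.328] [0.939 0.177 0.294] [ 0.474 -0.008  0.293] [0.5   0.101 0.352]
3114 [0.563 0.103 0.354] [-0.209 -0.123  0.97 ] [0.472 0.029 0.328] [0.634 0.122 0.373]
```

Emit:
play_rows(
  motion=[
    {"dx":0,"dy":0,"dz":0.06,"turn":0,"grip":1},
    {"dx":0,"dy":0,"dz":0.12,"turn":0,"grip":1},
    {"dx":0,"dy":0,"dz":0.15,"turn":0,"grip":1},
    {"dx":0,"dy":0,"dz":0.15,"turn":0,"grip":1},
    {"dx":0,"dy":0,"dz":0.15,"turn":0,"grip":1},
    {"dx":0,"dy":0,"dz":0.15,"turn":0,"grip":1},
    {"dx":0,"dy":0,"dz":0.15,"turn":0,"grip":1},
    {"dx":0,"dy":0,"dz":0.15,"turn":0,"grip":1},
    {"dx":0,"dy":0,"dz":0.12,"turn":0,"grip":1},
    {"dx":0,"dy":0,"dz":0.08,"turn":0,"grip":1},
    {"dx":0,"dy":0,"dz":0.05,"turn":0,"grip":1},
    {"dx":0,"dy":0,"dz":0.04,"turn":0,"grip":1},
    {"dx":0,"dy":0,"dz":0.03,"turn":0,"grip":1},
    {"dx":0,"dy":0,"dz":0.02,"turn":0,"grip":1},
    {"dx":0,"dy":0,"dz":0,"turn":0,"grip":1},
  ],
)

```text
time: 11.95
position: [0.6476, 0.082, 0.1045]
tool_rot: [0.0, 0.708, 0.707, 0.0]
force: [-0.7, -0.0, -2.4]
width: 0.0069
grasp_force: 30.0
```

Emit:
play_rows(
  motion=[
    {"dx":0,"dy":0,"dz":0.02,"turn":0,"grip":1},
    {"dx":0,"dy":0,"dz":0.02,"turn":0,"grip":1},
    {"dx":0,"dy":0,"dz":0.02,"turn":0,"grip":1},
    {"dx":0,"dy":0,"dz":0.02,"turn":0,"grip":1},
    {"dx":0,"dy":0,"dz":0.02,"turn":0,"grip":1},
    {"dx":0,"dy":0,"dz":0,"turn":0,"grip":1},
  ],
)

```text
time: 12.45
position: [0.6471, 0.0817, 0.0835]
tool_rot: [-0.0, 0.708, 0.706, -0.001]
force: [0.1, -1.6, 1.6]
width: 0.0071
grasp_force: 29.9
```

Emit:
play_rows(
  motion=[
    {"dx":0,"dy":0,"dz":0.015,"turn":0,"grip":1},
    {"dx":0,"dy":0,"dz":0.015,"turn":0,"grip":1},
    {"dx":0,"dy":0,"dz":0.015,"turn":0,"grip":1},
    {"dx":0,"dy":0,"dz":0,"turn":0,"grip":1},
  ],
)

```text
time: 12.78
position: [0.6479, 0.0819, 0.0759]
tool_rot: [0.001, 0.708, 0.706, 0.001]
force: [1.7, -2.0, 5.2]
width: 0.0078
grasp_force: 30.4
```

```bash
cat >> h.py <<'E'
def planes(box,roi,nmax=3):
    o=robot.get_obs(); im,d=robot.grab_frame("wrist"); K,T=cam("wrist",o); P=cloud(K,T,d)
    m=np.zeros(d.shape,bool); m[roi[0]:roi[1],roi[2]:roi[3]]=1
    lo,hi=np.array(box); m&=np.all((np.nan_to_num(P,nan=-9)>lo)&(np.nan_to_num(P,nan=-9)<hi),axis=2)
    pts=P[m]; rng=np.random.default_rng(0)
    for k in range(nmax):
        best=None
        for _ in range(500):
            a=pts[rng.choice(len(pts),3,False)]; n=np.cross(a[1]-a[0],a[2]-a[0]); l=np.linalg.norm(n)
            if l<1e-6: continue
            n/=l; inl=abs((pts-a[0])@n)<.0015
            if best is None or inl.sum()>best.sum(): best=inl
        q=pts[best]; c=q.mean(0); n=np.linalg.svd(q-c)[2][2]; n*=np.sign(n[2]); print(len(q),c.round(3),n.round(3),q.min(0).round(3),q.max(0).round(3)); pts=pts[~best]
    return im,P
E
python3 - <<'E'
from h import *
st(); planes(([.4,-.1,.004],[.64,.16,.2]),(200,400,10,290))
E
```

```text
t 12.78 p [0.6479 0.0819 0.0759] yaw 89.88 down [ 0.002 -0.    -1.   ] F [ 1.7 -2.   5.2] w 0.0078 gf 30.4 q [ 0.07  0.26  1.34 -0.    1.54  0.08]
10557 [0.571 0.099 0.043] [ 0.028 -0.77   0.637] [0.476 0.065 0.005] [0.635 0.12  0.064]
8669 [0.614 0.114 0.137] [-0.101  0.991  0.082] [0.505 0.108 0.055] [0.64  0.123 0.163]
9068 [0.548 0.051 0.019] [-0.068  0.543  0.837] [0.481 0.031 0.006] [0.63  0.073 0.031]
```

Emit:
play_rows(
  motion=[
    {"dx":0,"dy":0,"dz":0.015,"turn":0,"grip":1},
    {"dx":-0.015,"dy":0,"dz":0,"turn":0,"grip":1},
    {"dx":-0.015,"dy":0,"dz":0,"turn":0,"grip":1},
    {"dx":-0.015,"dy":0,"dz":0,"turn":0,"grip":1},
    {"dx":-0.015,"dy":0,"dz":0.002,"turn":0,"grip":1},
    {"dx":-0.015,"dy":0,"dz":0.003,"turn":0,"grip":1},
    {"dx":-0.015,"dy":0,"dz":0.004,"turn":0,"grip":1},
    {"dx":0,"dy":0,"dz":0,"turn":0,"grip":1},
  ],
)

```text
time: 13.5
position: [0.6472, 0.0641, 0.0704]
tool_rot: [-0.0, 0.708, 0.706, 0.0]
force: [1.3, 2.3, 4.9]
width: 0.0086
grasp_force: 31.3
```

Run:
```python
from h import *
st(); planes(([.4,-.1,.004],[.64,.16,.1]),(200,400,10,290))
```

```text
t 13.5 p [0.6472 0.0641 0.0704] yaw 89.85 down [-0.     0.001 -1.   ] F [1.3 2.3 4.9] w 0.0086 gf 31.3 q [0.05 0.26 1.35 0.   1.54 0.05]
13537 [0.544 0.041 0.018] [0.009 0.534 0.846] [0.477 0.02  0.004] [0.629 0.063 0.032]
10249 [0.572 0.09  0.042] [-0.018 -0.78   0.625] [0.499 0.058 0.004] [0.634 0.106 0.06 ]
3497 [0.564 0.098 0.054] [-0.005 -0.081  0.997] [0.501 0.077 0.051] [0.634 0.109 0.056]
```

Emit:
play_rows(
  motion=[
    {"dx":0,"dy":0,"dz":0.01,"turn":0,"grip":1},
    {"dx":0,"dy":0,"dz":0.01,"turn":0,"grip":1},
    {"dx":0,"dy":0,"dz":0,"turn":0,"grip":1},
  ],
)

```text
time: 13.8
position: [0.6477, 0.064, 0.0693]
tool_rot: [0.001, 0.708, 0.706, 0.001]
force: [-2.5, 1.0, 14.5]
width: 0.0092
grasp_force: 30.8
```

Run:
```python
from h import *
st(); planes(([.4,-.1,.004],[.64,.16,.1]),(200,400,10,290))
```

```text
t 13.8 p [0.6477 0.064  0.0693] yaw 89.89 down [ 0.002 -0.    -1.   ] F [-2.5  1.  14.5] w 0.0092 gf 30.8 q [ 0.05  0.26  1.35 -0.    1.53  0.05]
13484 [0.545 0.04  0.017] [0.01  0.535 0.845] [0.477 0.02  0.004] [0.629 0.062 0.031]
10359 [0.572 0.089 0.041] [-0.008 -0.783  0.622] [0.5   0.057 0.004] [0.635 0.105 0.059]
3459 [0.566 0.098 0.054] [ 0.003 -0.155  0.988] [0.5   0.074 0.049] [0.635 0.108 0.057]
```

Emit:
play_rows(
  motion=[
    {"dx":-0.01,"dy":0,"dz":0.004,"turn":0,"grip":1},
    {"dx":-0.015,"dy":0,"dz":0.002,"turn":0,"grip":1},
    {"dx":-0.015,"dy":0,"dz":0.003,"turn":0,"grip":1},
    {"dx":-0.015,"dy":0,"dz":0.004,"turn":0,"grip":1},
    {"dx":-0.015,"dy":0,"dz":0.005,"turn":0,"grip":1},
    {"dx":0,"dy":0,"dz":0,"turn":0,"grip":1},
  ],
)

```text
time: 14.35
position: [0.6476, 0.0487, 0.0656]
tool_rot: [0.001, 0.708, 0.706, -0.0]
force: [-3.2, -2.1, 15.0]
width: 0.0093
grasp_force: 30.4
```

Run:
```python
from h import *
st(); planes(([.4,-.1,.004],[.64,.16,.1]),(200,400,10,290))
```

```text
t 14.35 p [0.6476 0.0487 0.0656] yaw 89.85 down [ 0.002 -0.002 -1.   ] F [-3.2 -2.1 15. ] w 0.0093 gf 30.4 q [ 0.02  0.26  1.36 -0.    1.52  0.03]
17012 [0.549 0.032 0.013] [0.004 0.311 0.951] [0.477 0.006 0.004] [0.63  0.06  0.022]
5811 [0.575 0.08  0.049] [-0.002 -0.909  0.418] [0.51  0.058 0.005] [0.636 0.089 0.067]
3790 [0.572 0.08  0.06 ] [-0.011 -0.327  0.945] [0.492 0.011 0.034] [0.636 0.093 0.066]
```

Emit:
play_rows(
  motion=[
    {"dx":-0.012,"dy":0,"dz":0.006,"turn":0,"grip":1},
    {"dx":-0.012,"dy":0,"dz":0.006,"turn":0,"grip":1},
    {"dx":-0.012,"dy":0,"dz":0.006,"turn":0,"grip":1},
    {"dx":-0.012,"dy":0,"dz":0.006,"turn":0,"grip":1},
    {"dx":-0.012,"dy":0,"dz":0.006,"turn":0,"grip":1},
    {"dx":-0.012,"dy":0,"dz":0.006,"turn":0,"grip":1},
    {"dx":0,"dy":0,"dz":0,"turn":0,"grip":1},
  ],
)

```text
time: 14.98
position: [0.6477, 0.0337, 0.0573]
tool_rot: [0.002, 0.708, 0.706, -0.0]
force: [0.9, -3.5, 10.2]
width: 0.0094
grasp_force: 30.3
```

Run:
```python
from h import *
st(); planes(([.4,-.1,.002],[.64,.16,.1]),(200,400,10,290))
```

```text
t 14.98 p [0.6477 0.0337 0.0573] yaw 89.85 down [ 0.002 -0.003 -1.   ] F [ 0.9 -3.5 10.2] w 0.0094 gf 30.3 q [ 0.    0.26  1.37 -0.    1.51  0.  ]
14662 [0.556 0.023 0.004] [0.001 0.019 1.   ] [0.477 0.002 0.003] [0.631 0.063 0.006]
5726 [0.583 0.065 0.07 ] [0.001 0.052 0.999] [0.532 0.004 0.068] [0.637 0.075 0.075]
4491 [0.53  0.004 0.026] [ 0.003 -1.     0.028] [0.478 0.002 0.003] [0.582 0.006 0.076]
```

Level on the table. Releasing and backing off upward.

Emit:
play_rows(
  motion=[
    {"dx":0,"dy":0,"dz":0,"turn":0,"grip":0.1},
    {"dx":0,"dy":0,"dz":0,"turn":0,"grip":0.1},
    {"dx":0,"dy":0,"dz":0,"turn":0,"grip":0.1},
    {"dx":0,"dy":0,"dz":0,"turn":0,"grip":0.1},
    {"dx":0,"dy":0,"dz":-0.05,"turn":0,"grip":0.1},
    {"dx":0,"dy":0,"dz":-0.1,"turn":0,"grip":0.1},
    {"dx":0,"dy":0,"dz":-0.15,"turn":0,"grip":0.1},
    {"dx":0,"dy":0,"dz":-0.15,"turn":0,"grip":0.1},
    {"dx":0,"dy":0,"dz":-0.15,"turn":0,"grip":0.1},
    {"dx":0,"dy":0,"dz":-0.15,"turn":0,"grip":0.1},
    {"dx":0,"dy":0,"dz":-0.15,"turn":0,"grip":-0.4},
    {"dx":0,"dy":0,"dz":-0.15,"turn":0,"grip":-0.4},
    {"dx":-0.05,"dy":-0.15,"dz":0,"turn":0,"grip":-0.4},
    {"dx":-0.05,"dy":-0.15,"dz":0,"turn":0,"grip":-0.4},
    {"dx":-0.07,"dy":-0.15,"dz":0,"turn":0,"grip":-0.4},
    {"dx":0,"dy":0,"dz":0,"turn":0,"grip":-0.4},
  ],
)

```text
time: 16.37
position: [0.5534, 0.0004, 0.2665]
tool_rot: [-0.0, 0.708, 0.706, -0.001]
force: [-0.2, 0.4, -1.4]
width: 0.0613
grasp_force: 0.0
```

Emit:
play_rows(
  motion=[
    {"dx":0,"dy":0,"dz":0,"turn":-0.24,"grip":-0.4},
    {"dx":0,"dy":0,"dz":0,"turn":-0.24,"grip":-0.4},
    {"dx":0,"dy":0,"dz":0,"turn":-0.24,"grip":-0.4},
    {"dx":0,"dy":0,"dz":0,"turn":-0.24,"grip":-0.4},
    {"dx":0,"dy":0,"dz":0,"turn":-0.24,"grip":-0.4},
    {"dx":0,"dy":0,"dz":0,"turn":-0.24,"grip":-0.4},
    {"dx":0,"dy":0,"dz":0,"turn":-0.24,"grip":-0.4},
    {"dx":0,"dy":0,"dz":0,"turn":-0.24,"grip":-0.4},
    {"dx":0,"dy":0,"dz":0,"turn":-0.24,"grip":-0.4},
    {"dx":0,"dy":0,"dz":0,"turn":-0.24,"grip":-0.4},
    {"dx":0,"dy":0,"dz":0,"turn":-0.24,"grip":-0.4},
    {"dx":0,"dy":0,"dz":0,"turn":-0.24,"grip":-0.4},
    {"dx":0,"dy":0,"dz":0,"turn":-0.24,"grip":-0.4},
    {"dx":0,"dy":0,"dz":0,"turn":0,"grip":-0.4},
  ],
)

```text
time: 17.53
position: [0.5575, 0.002, 0.2661]
tool_rot: [0.0, 0.004, 1.0, -0.0]
force: [-0.3, -0.5, 0.5]
width: 0.061
grasp_force: 0.0
```

Run:
```python
from h import *
o=st()
im,d=robot.grab_frame("wrist"); P=cloud(*cam("wrist",o),d); Q=np.nan_to_num(P,nan=-9)
a=(Q[...,2]>.064)&(Q[...,2]<.085)&(abs(Q[...,0]-.555)<.14)&(abs(Q[...,1])<.14)
n,l,s,_=cv2.connectedComponentsWithStats(a.astype(np.uint8),connectivity=8)
print(s[1:,4])
q=P[a]; r=cv2.minAreaRect((q[:,:2]*1000).astype(np.float32)); print("rim",len(q),r,q.min(0),q.max(0))
b=(Q[...,2]>.0755)&(Q[...,2]<.088)&a|((Q[...,2]>.0755)&(Q[...,2]<.088)&(abs(Q[...,0]-.555)<.06)&(abs(Q[...,1])<.04))
q=P[b]; print("divider",len(q),cv2.minAreaRect((q[:,:2]*1000).astype(np.float32)),np.median(q,0))
im2,d2=robot.grab_frame("top"); np.savez("t5.npz",im=im2,d=d2)
cv2.imwrite("pics/s5.png",np.hstack([cv2.resize(im,(400,300)),cv2.resize(im2[80:330,180:513],(400,300))]))
```

```text
t 17.53 p [0.5575 0.002  0.2661] yaw 179.53 down [ 0. -0. -1.] F [-0.3 -0.5  0.5] w 0.061 gf 0.0 q [-0.06 -0.02  1.3   0.    1.86 -1.62]
[ 572  186 4292    2    1    1    1    1    1    3    4    1    1    2
    4    1    1    2    1    1    5    1    3    1    1    2    1    1
    3    1    3    1    6    2    1    1    2 1038    1    2    1    1
    1    2    1    1    3    1    1    2    6    1    1    3    1    2
    1    1 1159]
rim 7343 ((534.99853515625, -33.00811004638672), (239.79393005371094, 211.33920288085938), 1.104203701019287) [ 0.41504329 -0.13991657  0.06400028] [0.65485515 0.07364209 0.08498384]
divider 1431 ((509.5572204589844, -14.950094223022461), (189.78359985351562, 35.65260314941406), 1.4434958696365356) [ 0.53957484 -0.0028217   0.08004052]
```

View pics/s5.png

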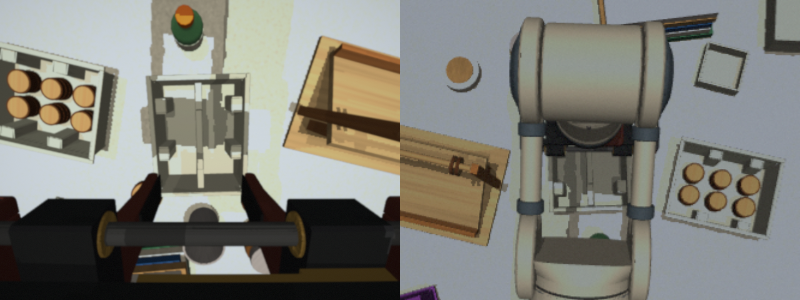

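Tote stands level on the patch (left panel, rim 150–247 × 75–190), divider at x≈200, glue at (187,25) untouched. Refining its pose and the full tote's from this view.

Run:
```python
from h import *
o=robot.get_obs(); im,d=robot.grab_frame("wrist"); P=cloud(*cam("wrist",o),d); Q=np.nan_to_num(P,nan=-9)
def box(x0,x1,y0,y1,z0,z1): return (Q[...,0]>x0)&(Q[...,0]<x1)&(Q[...,1]>y0)&(Q[...,1]<y1)&(Q[...,2]>z0)&(Q[...,2]<z1)
a=box(.44,.67,-.095,.095,.066,.0745); q=P[a]; print("rim",len(q),cv2.minAreaRect((q[:,:2]*1000).astype(np.float32)),np.percentile(q,[1,50,99],axis=0).round(4).tolist())
b=box(.49,.62,-.03,.03,.0765,.084); q=P[b]; print("div",len(q),cv2.minAreaRect((q[:,:2]*1000).astype(np.float32)),np.percentile(q,[2,50,98],axis=0).round(4).tolist())
for x0 in(.51,.53,.55,.57,.59):
    w=b&(abs(Q[...,0]-x0)<.008); print(x0,w.sum(),np.percentile(P[w][:,1],[2,50,98]).round(4) if w.any() else 0)
g=box(.44,.67,-.095,.095,.025,.045); q=P[g]; 
# grooves: inner ledge tops at 56mm
h=box(.47,.64,-.07,.07,.048,.062); q=P[h]
for s in(1,-1):
    w=q[(s*q[:,1]>.045)]; hist=np.histogram(w[:,0],bins=np.arange(.46,.66,.01)); print(s,hist[0])
# full tote from both views
l=box(.35,.65,-.4,-.11,.064,.076); q=P[l]; print("lower wrist",len(q),cv2.minAreaRect((q[:,:2]*1000).astype(np.float32)))
f=np.load("t5.npz"); P2=cloud(*cam("top"),f["d"]); Q=np.nan_to_num(P2,nan=-9); l=box(.38,.63,-.38,-.11,.064,.076); l[:,:330]&=l[:,:330]; q=P2[l]; print("lower top",len(q),cv2.minAreaRect((q[:,:2]*1000).astype(np.float32)))
```

```text
rim 5113 ((560.1663818359375, -1.255035400390625), (188.93804931640625, 148.6129150390625), 0.9032536149024963) [[0.4658, -0.0755, 0.0663], [0.5257, -0.0007, 0.0701], [0.6535, 0.0724, 0.0719]]
div 1023 ((559.761962890625, -1.172351360321045), (89.28791809082031, 10.003886222839355), 0.9973926544189453) [[0.5168, -0.0061, 0.0782], [0.557, -0.0012, 0.0801], [0.602, 0.0039, 0.0815]]
0.51 42 [-0.0065 -0.002   0.0025]
0.53 200 [-0.0066 -0.0014  0.0032]
0.55 187 [-0.0062 -0.0016  0.0037]
0.57 176 [-0.0058 -0.0012  0.0035]
0.59 176 [-0.0054 -0.0006  0.0042]
1 [  0  74  43  81 228 215  48  40  39  39  39 185 189 115  32  31  29  33
   0]
-1 [  0  70  47  64 224 216  86  46  44  44  39 142 196 143  37  36  30  32
   0]
lower wrist 4306 ((509.15960693359375, -222.1667022705078), (149.52432250976562, 148.5582275390625), 75.88079071044922)
lower top 1114 ((504.9883728027344, -240.5484161376953), (189.1388702392578, 148.33941650390625), 76.08751678466797)
```

Emit:
play_rows(
  motion=[
    {"dx":0.025,"dy":-0.121,"dz":0,"turn":0,"grip":-0.4},
    {"dx":0.025,"dy":-0.121,"dz":0,"turn":0,"grip":-0.4},
    {"dx":0.025,"dy":-0.121,"dz":0,"turn":0,"grip":-0.4},
    {"dx":0.025,"dy":-0.121,"dz":0,"turn":0,"grip":-0.4},
    {"dx":0.025,"dy":-0.121,"dz":0,"turn":0,"grip":-0.4},
    {"dx":0.025,"dy":-0.121,"dz":0,"turn":0,"grip":-0.4},
    {"dx":0.025,"dy":-0.121,"dz":0,"turn":0,"grip":-0.4},
    {"dx":0.025,"dy":-0.121,"dz":0,"turn":0,"grip":-0.4},
    {"dx":0.025,"dy":-0.121,"dz":0,"turn":0,"grip":-0.4},
    {"dx":0.025,"dy":-0.121,"dz":0,"turn":0,"grip":-0.4},
  ],
)

```text
time: 18.52
position: [0.5038, -0.2406, 0.2658]
tool_rot: [0.0, 0.008, 1.0, -0.0]
force: [0.8, -1.4, 0.1]
width: 0.0613
grasp_force: 0.0
```

Emit:
play_rows(
  motion=[
    {"dx":0,"dy":0,"dz":0,"turn":0.241,"grip":-0.4},
    {"dx":0,"dy":0,"dz":0,"turn":0.241,"grip":-0.4},
    {"dx":0,"dy":0,"dz":0,"turn":0.241,"grip":-0.4},
    {"dx":0,"dy":0,"dz":0,"turn":0.241,"grip":-0.4},
    {"dx":0,"dy":0,"dz":0,"turn":0.241,"grip":-0.4},
    {"dx":0,"dy":0,"dz":0,"turn":0.241,"grip":-0.4},
    {"dx":0,"dy":0,"dz":0,"turn":0.241,"grip":-0.4},
    {"dx":0,"dy":0,"dz":0,"turn":0.241,"grip":-0.4},
    {"dx":0,"dy":0,"dz":0,"turn":0.241,"grip":-0.4},
    {"dx":0,"dy":0,"dz":0,"turn":0.241,"grip":-0.4},
    {"dx":0,"dy":0,"dz":0,"turn":0.241,"grip":-0.4},
    {"dx":0,"dy":0,"dz":0,"turn":0.241,"grip":-0.4},
    {"dx":0,"dy":0,"dz":0,"turn":0.241,"grip":-0.4},
    {"dx":0,"dy":0,"dz":0,"turn":0.241,"grip":-0.4},
    {"dx":0,"dy":0,"dz":0,"turn":0.241,"grip":-0.4},
    {"dx":0,"dy":0,"dz":0,"turn":0,"grip":-0.4},
    {"dx":0,"dy":0,"dz":0,"turn":0,"grip":-0.4},
  ],
)

```text
time: 19.93
position: [0.5042, -0.2395, 0.2657]
tool_rot: [0.0, 0.789, 0.614, 0.0]
force: [-0.3, -1.2, -0.5]
width: 0.0615
grasp_force: 0.0
```

Run:
```python
from h import *
o=st([.560,-.0012,.266],-179.05); im,d=robot.grab_frame("wrist"); P=cloud(*cam("wrist",o),d); Q=np.nan_to_num(P,nan=-9)
def box(x0,x1,y0,y1,z0,z1): return (Q[...,0]>x0)&(Q[...,0]<x1)&(Q[...,1]>y0)&(Q[...,1]<y1)&(Q[...,2]>z0)&(Q[...,2]<z1)
l=box(.38,.63,-.37,-.11,.066,.0745); q=P[l]; r=cv2.minAreaRect((q[:,:2]*1000).astype(np.float32)); print("lower",len(q),r)
c=np.array(r[0])/1e3; S=R.from_euler('z',np.radians(-13.9)).as_matrix()[:2,:2]
h=box(.38,.63,-.37,-.11,.048,.062); q=(P[h][:,:2]-c)@S
for s in(1,-1):
    w=q[(s*q[:,0]>.045)&(s*q[:,0]<.066)]; print(s,np.histogram(w[:,1],bins=np.arange(-.09,.091,.01))[0])
rr=(P[l][:,:2]-c)@S; print(np.percentile(rr,[1,99],axis=0).round(4).tolist())
for s in(1,-1):
    e=rr[(s*rr[:,0]>.066)&(abs(rr[:,1])<.08)]; print("long wall",s,np.polyfit(e[:,1],e[:,0],1).round(4)); e=rr[(s*rr[:,1]>.086)&(abs(rr[:,0])<.06)]; print("end wall",s,np.polyfit(e[:,0],e[:,1],1).round(4))
```

```text
t 19.93 p [ 0.5042 -0.2395  0.2657] yaw 75.81 down [ 0. -0. -1.] F [-0.3 -1.2 -0.5] w 0.0615 gf 0.0 q [-0.5  -0.02  1.3   0.    1.86 -0.26]
tool shift units [ 1.223e+00 -2.100e-02 -1.000e-03]
turn units -3.67
lower 5127 ((504.12628173828125, -242.36563110351562), (188.51577758789062, 148.66302490234375), 76.17160034179688)
1 [132  15  39 162 169  82  20  26  28  29 125 209 155  35  31  38  35  62]
-1 [152  29  57 168 183  88  35  34  37  35 139 202 159  37  31  31  33  60]
[[-0.0735, -0.0932], [0.0737, 0.094]]
long wall 1 [-0.001  0.07 ]
end wall 1 [0.0052 0.0904]
long wall -1 [-0.0052 -0.0697]
end wall -1 [ 0.0035 -0.0894]
```

Emit:
play_rows(
  motion=[
    {"dx":0,"dy":0,"dz":0,"turn":-0.23,"grip":-0.4},
    {"dx":0,"dy":0,"dz":0,"turn":-0.23,"grip":-0.4},
    {"dx":0,"dy":0,"dz":0,"turn":-0.23,"grip":-0.4},
    {"dx":0,"dy":0,"dz":0,"turn":-0.23,"grip":-0.4},
    {"dx":0,"dy":0,"dz":0,"turn":-0.23,"grip":-0.4},
    {"dx":0,"dy":0,"dz":0,"turn":-0.23,"grip":-0.4},
    {"dx":0,"dy":0,"dz":0,"turn":-0.23,"grip":-0.4},
    {"dx":0,"dy":0,"dz":0,"turn":-0.23,"grip":-0.4},
    {"dx":0,"dy":0,"dz":0,"turn":-0.23,"grip":-0.4},
    {"dx":0,"dy":0,"dz":0,"turn":-0.23,"grip":-0.4},
    {"dx":0,"dy":0,"dz":0,"turn":-0.23,"grip":-0.4},
    {"dx":0,"dy":0,"dz":0,"turn":-0.23,"grip":-0.4},
    {"dx":0,"dy":0,"dz":0,"turn":-0.23,"grip":-0.4},
    {"dx":0,"dy":0,"dz":0,"turn":-0.23,"grip":-0.4},
    {"dx":0,"dy":0,"dz":0,"turn":-0.23,"grip":-0.4},
    {"dx":0,"dy":0,"dz":0,"turn":-0.22,"grip":-0.4},
  ],
)

```text
time: 21.32
position: [0.5041, -0.2395, 0.2657]
tool_rot: [-0.0, -0.011, 1.0, 0.0]
force: [0.3, -0.0, 0.6]
width: 0.0617
grasp_force: 0.0
```

Emit:
play_rows(
  motion=[
    {"dx":-0.03,"dy":0.119,"dz":0,"turn":0,"grip":-0.4},
    {"dx":-0.03,"dy":0.119,"dz":0,"turn":0,"grip":-0.4},
    {"dx":-0.03,"dy":0.119,"dz":0,"turn":0,"grip":-0.4},
    {"dx":-0.03,"dy":0.119,"dz":0,"turn":0,"grip":-0.4},
    {"dx":-0.03,"dy":0.119,"dz":0,"turn":0,"grip":-0.4},
    {"dx":-0.03,"dy":0.119,"dz":0,"turn":0,"grip":-0.4},
    {"dx":-0.03,"dy":0.119,"dz":0,"turn":0,"grip":-0.4},
    {"dx":-0.03,"dy":0.119,"dz":0,"turn":0,"grip":-0.4},
    {"dx":-0.03,"dy":0.119,"dz":0,"turn":0,"grip":-0.4},
    {"dx":-0.03,"dy":0.119,"dz":0,"turn":0,"grip":-0.4},
    {"dx":0,"dy":0,"dz":0,"turn":0,"grip":-0.4},
    {"dx":0,"dy":0,"dz":0,"turn":0,"grip":-0.4},
  ],
)

```text
time: 22.32
position: [0.5607, 0.0003, 0.2655]
tool_rot: [-0.0, -0.009, 1.0, -0.0]
force: [-1.2, 0.3, -0.1]
width: 0.0618
grasp_force: 0.0
```

Run:
```python
from h import *
o=st([.560,-.0012,.058],-179.05); im,d=robot.grab_frame("wrist"); P=cloud(*cam("wrist",o),d); Q=np.nan_to_num(P,nan=-9)
def box(x0,x1,y0,y1,z0,z1): return (Q[...,0]>x0)&(Q[...,0]<x1)&(Q[...,1]>y0)&(Q[...,1]<y1)&(Q[...,2]>z0)&(Q[...,2]<z1)
l=box(.44,.67,-.095,.095,.066,.0745); q=P[l]; r=cv2.minAreaRect((q[:,:2]*1000).astype(np.float32)); print("tote",len(q),r)
c=np.array(r[0])/1e3; S=R.from_euler('z',np.radians(.95-90)).as_matrix()[:2,:2]; rr=(q[:,:2]-c)@S
for s in(1,-1):
    e=rr[(s*rr[:,0]>.066)&(abs(rr[:,1])<.08)]; print("long wall",s,np.polyfit(e[:,1],e[:,0],1).round(4)); e=rr[(s*rr[:,1]>.086)&(abs(rr[:,0])<.06)]; print("end wall",s,np.polyfit(e[:,0],e[:,1],1).round(4))
b=box(.49,.62,-.03,.03,.0765,.084); q=P[b]; print("div",len(q),cv2.minAreaRect((q[:,:2]*1000).astype(np.float32)))
```

```text
t 22.32 p [5.607e-01 3.000e-04 2.655e-01] yaw -178.93 down [-0. -0. -1.] F [-1.2  0.3 -0.1] w 0.0618 gf 0.0 q [-0.06 -0.01  1.29 -0.    1.86 -1.65]
tool shift units [ 0.003 -0.007  1.038]
turn units 0.004
tote 5155 ((559.7811889648438, -1.1793594360351562), (187.41896057128906, 148.65090942382812), 0.9987067580223083)
long wall 1 [-0.0028  0.0698]
end wall 1 [0.0013 0.0895]
long wall -1 [ 0.001  -0.0699]
end wall -1 [ 0.0019 -0.0902]
div 1039 ((559.4820556640625, -0.9576258659362793), (89.02377319335938, 9.508944511413574), 1.0836570262908936)
```

Emit:
play_rows(
  motion=[
    {"dx":0.004,"dy":-0.006,"dz":0.1,"turn":0,"grip":-0.4},
    {"dx":0,"dy":0,"dz":0.15,"turn":0,"grip":-0.4},
    {"dx":0,"dy":0,"dz":0.15,"turn":0,"grip":-0.4},
    {"dx":0,"dy":0,"dz":0.15,"turn":0,"grip":-0.4},
    {"dx":0,"dy":0,"dz":0.15,"turn":0,"grip":-0.4},
    {"dx":0,"dy":0,"dz":0.12,"turn":0,"grip":-0.4},
    {"dx":0,"dy":0,"dz":0.1,"turn":0,"grip":-0.4},
    {"dx":0,"dy":0,"dz":0.07,"turn":0,"grip":-0.4},
    {"dx":0,"dy":0,"dz":0.045,"turn":0,"grip":-0.4},
    {"dx":0,"dy":0,"dz":0,"turn":0,"grip":-0.4},
    {"dx":0,"dy":0,"dz":0,"turn":0,"grip":1},
    {"dx":0,"dy":0,"dz":0,"turn":0,"grip":1},
    {"dx":0,"dy":0,"dz":0,"turn":0,"grip":1},
    {"dx":0,"dy":0,"dz":0,"turn":0,"grip":1},
    {"dx":0,"dy":0,"dz":0,"turn":0,"grip":1},
    {"dx":0,"dy":0,"dz":0,"turn":0,"grip":1},
    {"dx":0,"dy":0,"dz":0,"turn":0,"grip":1},
    {"dx":0,"dy":0,"dz":0,"turn":0,"grip":1},
  ],
)

```text
time: 23.87
position: [0.5599, -0.0017, 0.0587]
tool_rot: [0.0, -0.007, 1.0, 0.0]
force: [0.6, 0.9, -0.1]
width: 0.0116
grasp_force: 0.5
```

Run:
```python
from h import *
st()
```

```text
t 23.87 p [ 0.5599 -0.0017  0.0587] yaw -179.15 down [ 0.  0. -1.] F [ 0.6  0.9 -0.1] w 0.0116 gf 0.5 q [-0.06  0.03  1.62  0.    1.49 -1.65]
```

Emit:
play_rows(
  motion=[
    {"dx":0,"dy":0,"dz":0,"turn":0,"grip":1},
    {"dx":0,"dy":0,"dz":0,"turn":0,"grip":1},
    {"dx":0,"dy":0,"dz":0,"turn":0,"grip":1},
  ],
)

```text
time: 24.12
position: [0.5599, -0.0016, 0.0588]
tool_rot: [0.0, -0.007, 1.0, 0.0]
force: [-1.0, 2.1, 0.9]
width: 0.0101
grasp_force: 30.0
```

Emit:
play_rows(
  motion=[
    {"dx":0,"dy":0,"dz":-0.03,"turn":0,"grip":1},
    {"dx":0,"dy":0,"dz":-0.07,"turn":0,"grip":1},
    {"dx":0,"dy":0,"dz":-0.1,"turn":0,"grip":1},
    {"dx":0,"dy":0,"dz":-0.12,"turn":0,"grip":1},
    {"dx":0,"dy":0,"dz":-0.12,"turn":0,"grip":1},
    {"dx":0,"dy":0,"dz":-0.12,"turn":0,"grip":1},
    {"dx":0,"dy":0,"dz":-0.1,"turn":0,"grip":1},
    {"dx":0,"dy":0,"dz":-0.06,"turn":0,"grip":1},
    {"dx":0,"dy":0,"dz":0,"turn":0,"grip":1},
  ],
)

```text
time: 24.87
position: [0.5608, -0.0021, 0.2058]
tool_rot: [0.002, -0.007, 1.0, -0.0]
force: [0.5, 0.2, -2.8]
width: 0.0099
grasp_force: 30.0
```

Run:
```python
from h import *
o=st([.5045,-.242,.2],76.2); im,d=robot.grab_frame("wrist"); P=cloud(*cam("wrist",o),d); Q=np.nan_to_num(P,nan=-9)
q=o["tool_rot"]; M=R.from_quat([q[1],q[2],q[3],q[0]]).as_matrix(); L=(P-o["position"])@M; L=np.nan_to_num(L,nan=9)
# rim: tool z ~ -.0117 (TCP .058 vs rim .07)
w=(abs(L[...,2]+.0115)<.004)&(abs(L[...,0])<.11)&(abs(L[...,1])<.09); e=L[w]
for s in(1,-1):
    a=e[(s*e[:,1]>.064)&(s*e[:,1]<.08)&(abs(e[:,0])<.08)]; print("long",s,len(a),np.polyfit(a[:,0],a[:,1],1).round(4))
    a=e[(s*e[:,0]>.084)&(s*e[:,0]<.1)&(abs(e[:,1])<.06)]; print("end",s,len(a),np.polyfit(a[:,1],a[:,0],1).round(4) if len(a)>9 else 0)
A=np.c_[e[:,:2],np.ones(len(e))]; print("plane",np.linalg.lstsq(A,e[:,2],rcond=None)[0].round(4))
```

```text
t 24.87 p [ 0.5608 -0.0021  0.2058] yaw -179.17 down [ 0.005 -0.001 -1.   ] F [ 0.5  0.2 -2.8] w 0.0099 gf 30.0 q [-0.06 -0.02  1.41 -0.    1.75 -1.65]
tool shift units [ 0.299 -1.195  0.029]
turn units 3.652
long 1 5830 [-0.0108  0.0693]
end 1 8628 [-0.      0.0897]
long -1 5987 [ 0.0099 -0.0702]
end -1 0 0
plane [-0.002   0.0005 -0.0111]
```

Emit:
play_rows(
  motion=[
    {"dx":0.012,"dy":-0.05,"dz":0,"turn":0,"grip":1},
    {"dx":0.025,"dy":-0.1,"dz":0,"turn":0,"grip":1},
    {"dx":0.025,"dy":-0.1,"dz":0,"turn":0,"grip":1},
    {"dx":0.025,"dy":-0.1,"dz":0,"turn":0,"grip":1},
    {"dx":0.025,"dy":-0.1,"dz":0,"turn":0,"grip":1},
    {"dx":0.025,"dy":-0.1,"dz":0,"turn":0,"grip":1},
    {"dx":0.025,"dy":-0.1,"dz":0,"turn":0,"grip":1},
    {"dx":0.025,"dy":-0.1,"dz":0,"turn":0,"grip":1},
    {"dx":0.025,"dy":-0.1,"dz":0,"turn":0,"grip":1},
    {"dx":0.025,"dy":-0.1,"dz":0,"turn":0,"grip":1},
    {"dx":0.025,"dy":-0.1,"dz":0,"turn":0,"grip":1},
    {"dx":0.025,"dy":-0.1,"dz":0,"turn":0,"grip":1},
    {"dx":0.012,"dy":-0.05,"dz":0,"turn":0,"grip":1},
  ],
)

```text
time: 26.0
position: [0.5017, -0.245, 0.2]
tool_rot: [-0.002, -0.006, 1.0, 0.0]
force: [0.7, 0.0, -3.0]
width: 0.0099
grasp_force: 30.0
```

Emit:
play_rows(
  motion=[
    {"dx":0,"dy":0,"dz":0,"turn":0.1,"grip":1},
    {"dx":0,"dy":0,"dz":0,"turn":0.19,"grip":1},
    {"dx":0,"dy":0,"dz":0,"turn":0.21,"grip":1},
    {"dx":0,"dy":0,"dz":0,"turn":0.21,"grip":1},
    {"dx":0,"dy":0,"dz":0,"turn":0.21,"grip":1},
    {"dx":0,"dy":0,"dz":0,"turn":0.21,"grip":1},
    {"dx":0,"dy":0,"dz":0,"turn":0.21,"grip":1},
    {"dx":0,"dy":0,"dz":0,"turn":0.21,"grip":1},
    {"dx":0,"dy":0,"dz":0,"turn":0.21,"grip":1},
    {"dx":0,"dy":0,"dz":0,"turn":0.21,"grip":1},
    {"dx":0,"dy":0,"dz":0,"turn":0.21,"grip":1},
    {"dx":0,"dy":0,"dz":0,"turn":0.21,"grip":1},
    {"dx":0,"dy":0,"dz":0,"turn":0.21,"grip":1},
    {"dx":0,"dy":0,"dz":0,"turn":0.21,"grip":1},
    {"dx":0,"dy":0,"dz":0,"turn":0.21,"grip":1},
    {"dx":0,"dy":0,"dz":0,"turn":0.21,"grip":1},
    {"dx":0,"dy":0,"dz":0,"turn":0.21,"grip":1},
    {"dx":0,"dy":0,"dz":0,"turn":0.15,"grip":1},
    {"dx":0,"dy":0,"dz":0,"turn":0.06,"grip":1},
    {"dx":0,"dy":0,"dz":0,"turn":0,"grip":1},
  ],
)

```text
time: 27.67
position: [0.503, -0.2425, 0.2009]
tool_rot: [-0.001, 0.787, 0.617, -0.001]
force: [-0.6, -0.1, -2.6]
width: 0.01
grasp_force: 30.0
```

Run:
```python
from h import *
for i in range(3): o=st([.5046,-.2420,.115],76.2); robot.grab_frame("wrist")
```

```text
t 27.67 p [ 0.503  -0.2425  0.2009] yaw 76.22 down [-0.002  0.001 -1.   ] F [-0.6 -0.1 -2.6] w 0.01 gf 30.0 q [-0.51 -0.02  1.42  0.    1.75 -0.27]
tool shift units [0.004 0.009 0.43 ]
turn units 0.001
t 27.72 p [ 0.503  -0.2425  0.2011] yaw 76.32 down [-0.002  0.001 -1.   ] F [ 0.1 -0.5 -4.2] w 0.0101 gf 30.0 q [-0.51 -0.02  1.42 -0.    1.75 -0.27]
tool shift units [0.004 0.008 0.431]
turn units 0.004
t 27.77 p [ 0.5031 -0.2426  0.2014] yaw 76.35 down [-0.002  0.001 -1.   ] F [ 0.1  0.6 -2.9] w 0.0095 gf 30.0 q [-0.51 -0.02  1.42  0.    1.75 -0.27]
tool shift units [0.004 0.007 0.432]
turn units 0.005
```

Emit:
play_rows(
  motion=[
    {"dx":0.004,"dy":0.008,"dz":0.05,"turn":0,"grip":1},
    {"dx":0,"dy":0,"dz":0.08,"turn":0,"grip":1},
    {"dx":0,"dy":0,"dz":0.08,"turn":0,"grip":1},
    {"dx":0,"dy":0,"dz":0.06,"turn":0,"grip":1},
    {"dx":0,"dy":0,"dz":0.04,"turn":0,"grip":1},
    {"dx":0,"dy":0,"dz":0.03,"turn":0,"grip":1},
    {"dx":0,"dy":0,"dz":0,"turn":0,"grip":1},
  ],
)

```text
time: 28.4
position: [0.5048, -0.242, 0.1329]
tool_rot: [-0.001, 0.786, 0.618, -0.0]
force: [-0.8, 0.2, -3.0]
width: 0.01
grasp_force: 30.0
```

Run:
```python
from h import *
for i in range(2): o=st([.5046,-.2420,.115],76.2); im,d=robot.grab_frame("top")
cv2.imwrite("pics/s6.png",cv2.resize(im[150:320,360:560],(800,600)[:2]))
```

```text
t 28.4 p [ 0.5048 -0.242   0.1329] yaw 76.29 down [-0.002  0.001 -1.   ] F [-0.8  0.2 -3. ] w 0.01 gf 30.0 q [-0.51 -0.01  1.53  0.    1.63 -0.27]
tool shift units [-0.    -0.001  0.09 ]
turn units 0.003
t 28.45 p [ 0.5051 -0.2422  0.1341] yaw 76.28 down [-0.001  0.    -1.   ] F [-0.2 -0.  -2.5] w 0.0096 gf 30.0 q [-0.51 -0.01  1.52 -0.    1.63 -0.27]
tool shift units [ 0.    -0.003  0.096]
turn units 0.003
```

Aligned within 0.5 mm with no contact. Lowering slowly.

Emit:
play_rows(
  motion=[
    {"dx":0,"dy":0,"dz":0.015,"turn":0,"grip":1},
    {"dx":0,"dy":0,"dz":0.015,"turn":0,"grip":1},
    {"dx":0,"dy":0,"dz":0.01,"turn":0,"grip":1},
    {"dx":0,"dy":0,"dz":0.01,"turn":0,"grip":1},
    {"dx":0,"dy":0,"dz":0.01,"turn":0,"grip":1},
    {"dx":0,"dy":0,"dz":0.01,"turn":0,"grip":1},
    {"dx":0,"dy":0,"dz":0,"turn":0,"grip":1},
  ],
)

```text
time: 29.08
position: [0.505, -0.2422, 0.1201]
tool_rot: [-0.0, 0.787, 0.618, -0.0]
force: [-1.2, 0.4, -2.1]
width: 0.0099
grasp_force: 30.0
```

Emit:
play_rows(
  motion=[
    {"dx":0,"dy":0,"dz":0.01,"turn":0,"grip":1},
    {"dx":0,"dy":0,"dz":0,"turn":0,"grip":1},
  ],
)

```text
time: 29.25
position: [0.5049, -0.2422, 0.1183]
tool_rot: [-0.0, 0.787, 0.618, -0.0]
force: [-3.5, 0.3, -3.4]
width: 0.0098
grasp_force: 30.0
```

Emit:
play_rows(
  motion=[
    {"dx":0,"dy":-0.003,"dz":0.005,"turn":0,"grip":1},
    {"dx":0,"dy":0,"dz":0.005,"turn":0,"grip":1},
    {"dx":0,"dy":0,"dz":0,"turn":0,"grip":1},
  ],
)

```text
time: 29.5
position: [0.5046, -0.2422, 0.1165]
tool_rot: [-0.0, 0.787, 0.618, -0.0]
force: [-2.5, 0.1, -1.1]
width: 0.0099
grasp_force: 30.0
```

Emit:
play_rows(
  motion=[
    {"dx":0,"dy":0,"dz":0.005,"turn":0,"grip":1},
    {"dx":0,"dy":0,"dz":0.005,"turn":0,"grip":1},
    {"dx":0,"dy":0,"dz":0,"turn":0,"grip":1},
  ],
)

```text
time: 29.75
position: [0.5046, -0.2422, 0.1148]
tool_rot: [-0.0, 0.787, 0.618, -0.0]
force: [-4.6, 0.7, 0.3]
width: 0.0097
grasp_force: 30.0
```

Emit:
play_rows(
  motion=[
    {"dx":0,"dy":-0.003,"dz":0.004,"turn":0,"grip":1},
    {"dx":0,"dy":0,"dz":0.003,"turn":0,"grip":1},
    {"dx":0,"dy":0,"dz":0,"turn":0,"grip":1},
    {"dx":0,"dy":0,"dz":0,"turn":0,"grip":1},
  ],
)

```text
time: 30.08
position: [0.5045, -0.2422, 0.1147]
tool_rot: [0.001, 0.787, 0.618, 0.0]
force: [-3.4, 1.0, 5.2]
width: 0.0096
grasp_force: 30.0
```

```bash
cat > chk.py <<'E'
from h import *
o=st(); im,d=robot.grab_frame("wrist"); P=cloud(*cam("wrist",o),d); Q=np.nan_to_num(P,nan=-9)
w=(Q[...,2]>.116)&(Q[...,2]<.136)&(abs(Q[...,0]-.5046)<.13)&(abs(Q[...,1]+.242)<.13); q=P[w]
L=(q[:,:2]-[.5046,-.242])@R.from_euler('z',np.radians(-13.8)).as_matrix()[:2,:2]
k=((abs(abs(L[:,0])-.071)<.006)&(abs(L[:,1])<.09))|((abs(abs(L[:,1])-.091)<.006)&(abs(L[:,0])<.07)); k&=(abs(L[:,0])>.012)
print("top rim plane (sx,sy,z0)",np.linalg.lstsq(np.c_[L[k],np.ones(k.sum())],q[k][:,2],rcond=None)[0].round(4),np.median(q[k][:,2]).round(4))
for s in(1,-1):
    for ax in(0,1):
        a=(s*L[:,ax]>(.064,.084)[ax])&(s*L[:,ax]<(.08,.1)[ax])&(abs(L[:,1-ax])<(.08,.06)[ax]); print("xy"[ax],s,a.sum(),(np.median(L[a,ax]).round(4),np.median(q[a,2]).round(4)) if a.sum()>9 else 0)
E
python3 chk.py
```

```text
t 30.08 p [ 0.5045 -0.2422  0.1147] yaw 76.28 down [ 0.002 -0.001 -1.   ] F [-3.4  1.   5.2] w 0.0096 gf 30.0 q [-0.51 -0.01  1.56  0.    1.59 -0.27]
top rim plane (sx,sy,z0) [-0.0026  0.0062  0.1243] 0.1259
x 1 7812 (np.float64(0.0685), np.float64(0.1257))
y 1 9858 (np.float64(0.0897), np.float64(0.126))
x -1 8033 (np.float64(-0.0667), np.float64(0.1257))
y -1 0 0
```

Rim stands at 126 mm, level, with about 8 N carried by the ledges, so the tote is home. Letting go and backing away upward.

Emit:
play_rows(
  motion=[
    {"dx":0,"dy":0,"dz":-0.002,"turn":0,"grip":1},
    {"dx":0,"dy":0,"dz":0,"turn":0,"grip":-0.3},
    {"dx":0,"dy":0,"dz":0,"turn":0,"grip":-0.3},
    {"dx":0,"dy":0,"dz":0,"turn":0,"grip":-0.3},
    {"dx":0,"dy":0,"dz":0,"turn":0,"grip":-0.3},
    {"dx":0,"dy":0,"dz":-0.05,"turn":0,"grip":-0.3},
    {"dx":0,"dy":0,"dz":-0.1,"turn":0,"grip":-0.3},
    {"dx":0,"dy":0,"dz":-0.15,"turn":0,"grip":-0.3},
    {"dx":0,"dy":0,"dz":-0.15,"turn":0,"grip":-0.3},
    {"dx":0,"dy":0,"dz":-0.15,"turn":0,"grip":-0.3},
    {"dx":0,"dy":0,"dz":-0.15,"turn":0,"grip":-0.3},
    {"dx":0,"dy":0,"dz":-0.1,"turn":0,"grip":-0.3},
    {"dx":0,"dy":0,"dz":0,"turn":0,"grip":-0.3},
    {"dx":0,"dy":0,"dz":0,"turn":0,"grip":-0.3},
  ],
)

```text
time: 31.3
position: [0.5046, -0.2423, 0.2854]
tool_rot: [0.002, 0.787, 0.618, 0.001]
force: [0.5, -0.4, -0.0]
width: 0.057
grasp_force: 0.0
```

```bash
python3 chk.py
python3 - <<'E'
from h import *
im,d=robot.grab_frame("wrist"); im2,_=robot.grab_frame("scene"); cv2.imwrite("pics/s7.png",np.hstack([cv2.resize(im,(400,300)),cv2.resize(im2[150:400,60:393],(400,300))]))
E
```

```text
t 31.3 p [ 0.5046 -0.2423  0.2854] yaw 76.28 down [ 0.003 -0.002 -1.   ] F [ 0.5 -0.4 -0. ] w 0.057 gf 0.0 q [-0.51 -0.01  1.25  0.    1.89 -0.27]
top rim plane (sx,sy,z0) [-0.0004  0.0057  0.1246] 0.1259
x 1 1726 (np.float64(0.0696), np.float64(0.1259))
y 1 1758 (np.float64(0.0897), np.float64(0.126))
x -1 1768 (np.float64(-0.0683), np.float64(0.126))
y -1 1488 (np.float64(-0.0874), np.float64(0.1256))
```

View pics/s7.png

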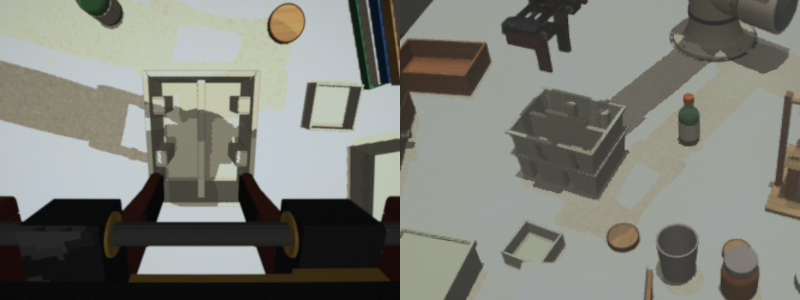

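The tote sits stacked and level (left panel 150–255 × 72–205, right panel ~(565,140)), its rim at 126 mm all round and the gripper well clear. Handing in.

```bash
python3 -c "
from bench import robot
print(robot.sign_off())"
```

```text
the job is handed in; nothing more can be done
None
```

The divided tote is stacked half-turned, level and home on the full tote's ledges, released with the gripper clear; I handed the job in at about 31 s, and it returned no verdict.

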